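Fit the missing quarter-turn clamp beside the tip box

TASK

The tip box on the pipetting deck is held on one side only: its second clamp, a steel-footed turn-button, lies in the cradle. Lift it off, stand it upright on its foot on the free bench and let go, then take it from above by its wing, lower its foot through the slot of the empty socket beside the tip box, press it down against the spring, turn it a quarter turn so that the foot locks squarely across the slot and the wing reaches over the box lid, and let go. Do not upset or push aside the things standing about.

Things in the scene. Friction and masses are not known exactly. Their poses are not given: they have to be found in the camera images.
- button: The loose turn-button, 83 mm long, about 80 g. Origin: centre of the foot's underside; own z runs from foot to wing. Foot: steel, 13 (own x) by 28 (own y) by 8 mm. Shank: round, 12 mm thick, z 8-55. It starts lying flat in the cradle, axis 36.5 mm above the bench, wing towards the robot, own x up. Stands on its foot (centre of mass about 30 mm up; tips over beyond some 10 degrees about own y).
- wing (a point): Centre of the loose button's wing, on its axis 69 mm from the foot's underside: a flat black bar, 10 mm thick (own x), 66 mm wide (own y), 28 mm high (z 55-83), parallel to the foot. Axes as the button's. A firm grip of some 40 N on wing or shank does not slip.
- cradle: Fixed grey cradle, base 104 (own x) by 64 by 6 mm; origin: centre of its underside; own -x points roughly to the robot. Two posts 40 mm wide: under the wing (own x -38 to -16, 31.5 mm high) and under the foot (own x +35 to +47, 30 mm high, ribs at its end and sides to 37). In the 51 mm between them the shank lies bare, open down to the base. The foot's underside lies at own x +41.5, y 0.
- socket: Fixed empty aluminium socket block, 46 (own x) by 42 (own y) by 28 mm high, on the deck plate, on either side of the tip box; origin: centre of its underside, 6 mm above the bench. The 6 mm thick top (22-28 mm above the origin) is slotted; hollow below, wide enough for the foot to turn. The foot enters only with its 28 mm length along the slot.
- slot (a point): Centre of the slot's mouth, 28 mm above the socket's origin, axes as the socket's: a slot 32 mm long (own x) by 16 mm wide (own y) through the 6 mm top.
- spring_plate (a joint): How far (m) the steel spring plate under the slot is pressed down, 0 to 0.012; at 0 its top is 21 mm above the socket's origin. 2 N starts it, 4 N more per 10 mm. The foot clears the underside of the top and can be turned, either way, when the plate is down more than 8 mm (10 is good); let go, it is lifted against the top (plate at 7 mm) and locked, or, if not turned, pushed out.
- fitted: The twin socket on the other side of the tip box with its button already locked in place, one fixed piece: 46 by 42 mm, wing top 97 mm above its origin, which lies as the empty socket's. To be left alone.
- tip_case: The tip box with yellow lid, fixed on the deck between the two sockets, 120 mm by 82 mm by 63 mm high, its underside 6 mm above the bench, origin at the centre of its underside; the 82 mm (own x) lie along the line of the two sockets. Its side is 24 mm from the slot's centre.
- deck: Fixed aluminium deck plate 134 (own x) by 186 (own y) by 6 mm on the bench, origin at the centre of its underside; tip box in the middle, the sockets at own y +65 and -65 mm, their own axes parallel to the deck's.
- timer: Bystander: white kitchen timer, 60 x 68 x 21 mm, loose, origin at the centre of the underside.
- petri: Bystander: petri dish, 62 mm across, 15 mm high, loose, origin at the centre of the underside.
- tape_roll: Bystander: roll of tape lying flat, 75 mm across, 24 mm high, loose, origin at the centre of the underside.
- amber_bottle: Bystander: amber glass bottle, 48 mm across, 90 mm high, loose, origin at the centre of the underside.
- beaker: Bystander: small beaker, 53 mm across, 67 mm high, loose, origin at the centre of the underside.
- pen_block: Bystander: drilled wooden block, 34 x 34 x 56 mm, loose, origin at the centre of the underside.
There are look-alikes about, which are no part of the job. What is shaped like the button but blue is not meant.

How it is judged (in metres and radians):
On the way, in this order (a step that is already met when the one before it is completed fails the run):
1. the turn-button stands upright on its foot on the bench, let go (angle between button's own z axis and vertical below 0.12 rad and height (world z) of button below 0.004 m and contact force between the fingers and button below 0.05 N and linear speed of button below 0.02 m/s), for 0.2 s.
2. its foot is under the socket's top, locked squarely across the slot (z of button in the frame of socket between 0.006 and 0.0165 m and horizontal distance between button and socket below 0.013 m and angle between the y axis of button and the y axis of socket, either way round below 0.3 rad and angle between button's own z axis and vertical below 0.12 rad), for 0.2 s.
At the end, for the whole second after the job is handed in: The button rests released in the empty socket: foot underside 11 to 16.5 mm above the socket's underside, within 13 mm of the slot's centre, foot and wing across the slot within 0.3 rad, upright within 0.12 rad, not moving (z of button in the frame of socket between 0.011 and 0.0165 m and horizontal distance between button and socket below 0.013 m and angle between the y axis of button and the y axis of socket, either way round below 0.3 rad and angle between button's own z axis and vertical below 0.12 rad and linear speed of button below 0.02 m/s); the robot touches nothing.
It fails at once if the timer or the petri dish pushed more than 30 mm or tipped (distance of any of timer, petri from where it was at the start of the episode above 0.03 m or angle between any of timer, petri's own z axis and vertical above 0.5 rad).
It fails at once if the tape roll or the amber bottle pushed more than 30 mm or tipped (distance of any of tape_roll, amber_bottle from where it was at the start of the episode above 0.03 m or angle between any of tape_roll, amber_bottle's own z axis and vertical above 0.5 rad).
It fails at once if the beaker or the wooden block pushed more than 30 mm or tipped (distance of any of beaker, pen_block from where it was at the start of the episode above 0.03 m or angle between any of beaker, pen_block's own z axis and vertical above 0.5 rad).
It also fails if it takes over 61 s, if anything falls off the work surface, if the arm or the gripper's body presses on something with over 40 N, if the wrist force passes 120 N, or if a joint passes its speed limit or range.

ROBOT

A 7-joint arm with a two-finger parallel gripper is mounted at the origin on a cart in front of the work surface, level with it; the furniture and walls round the work are solid. World frame = base frame: x ahead of the robot, y to its left, z up, the work surface at z = 0. Lengths are in mm, angles in rad, forces in N, time in s.
With the tool pointing down it reaches from about 425 to 875 mm from the base axis. Payload 8.4 kg.
Tool frame: the origin (TCP) lies midway between the tips of the shut fingers; the grasp point (between the pads) lies 19 mm behind it (bot.grip_point_offset is the z of the grasp point in the tool frame, in mm); z points along the fingers, y is the direction in which the jaws open and shut (so a half turn about z gives the same grasp; the last joint's range is limited). The gripper opens to 87 mm and grips with 3 to 60 N. Pads are 19 mm wide; open, the fingers measure 117 mm over their backs; the gripper's body (75 mm by 190 mm) begins 51 mm behind the grasp point.
Start: joints at [1.199, 0.333, 0.04, 1.465, -0.013, 1.343, -0.059], TCP at [175.107, -625.94, 222.546] pointing down, gripper open.
Joint ranges: [-2.58, 2.58], [-0.38, 2.09], [-1.3, 1.39], [0.25, 2.4], [-1.5, 4.64], [0.08, 2.09], [-2.65, 2.65]. Speed limits (rad/s): [2.22, 2.22, 2.79, 2.79, 3.14, 3.14, 3.14].

INTERFACE

Orientations are given as a unit quaternion [w, x, y, z].
In Python, from rig import bot gives the robot as it stands.
- The arm moves only by the tool step_arm, never from a script. Its argument "targets" is a list of rows, each a list of 3 entries, a list of its own where there are three numbers: the shift along the tool's x, y, z in mm, then the turn, a rotation vector about the tool's x, y, z in rad, then the closure in counts, from 0 (fully open) to 255 (shut). A call has 1 to 5 rows; each row shifts and turns the commanded pose from where the row before left it, along the tool's axes as they then stand; what a row does not reach is not made up. A row lasts 1/10 s, in which the tool goes at most 50 mm and 8.59 degrees, less where a joint would pass 70% of its speed; a pose out of reach is approached as far as the arm can. A call is refused whole if a number of a shift passes 50 or a number of a turn 0.15, either way. A call with a gripper value outside its range is refused whole. The fingers move at their own pace and stop on an object; the grip force is fixed at half the most. Time passes only in rows, so rows that do not move let the fingers close. It gives the time, the measured TCP pose, the force and the opening at its end, in the units of the state.
- bot.get_obs(): the state, without advancing time (a new reading comes with each control period).
- bot.grab_frame(name): name is "scene" or "top" or "wrist"; returns the picture (400x640x3 uint8, blue, green, red); there is no depth.
- bot.calibration(name): a dict with "camera_matrix" (3x3 intrinsics, pixels), "R" (3x3) and "t" (3): a world point X has camera coordinates R X + t. Camera axes: x right, y down, z forward; pixel columns grow to the right and rows downward; lengths in mm; the calibration is good to about 2 mm. A picture is of the moment at which its call begins: read the wrist's pose just before it. calibration takes no time and is no camera call; for the wrist camera it gives the pose at the moment of the call.
- bot.sign_off(): hands the job in, once; it reports no verdict.
Trained networks look in the newest picture that a camera, given by its name, has taken for a name from the list of things; names that differ only in an ending like _2 or _b are one class to them, and where a whole thing is asked for, a point or a joint stands for the part that bears it (a point fixed in the world has none). Each returns a list of dicts, best first, with "conf" (0 to 1); they miss things now and then, are a little off and sometimes report something else, mostly with a low value. They report only what shows in the picture. A call takes as long as a camera call. They do not tell look-alikes from the thing itself.
- bot.search_frame(camera, query): "box" ([left, top, right, bottom] in pixels, round what is visible of it).
- bot.cut_out(camera, query): "pixels" (400x640 bool, what is visible of it) and "box" ([left, top, right, bottom] in pixels, round what is visible of it).
The state is a dict: "clock": time; "joint_pos": joint angles; "qvel": joint speeds; "joint_torque": joint torques, N m; "tcp_pos": TCP position; "tcp_rot": TCP orientation; "wrist_force": force on the tool from outside, world axes, zero at the start; "torque": the same for the moment, N m; "width": finger opening in mm.
Only numpy, scipy, OpenCV 4.12 (cv2) and the standard library are available. Lean on these libraries where they do the work, as an engineer would, in place of code of your own. Each camera call takes 0.05 s, during which the arm holds its last target.

## Working session

There is one attempt and no reset: what is moved stays moved. The work goes in short steps, Python scripts to look and compute and a tool call to move; the robot and the scene stay as the last step left them, time stands still between calls to the robot, and variables do not carry over. Pictures are saved under pics/ and viewed, and the job is handed in when it is done.

Besides the shell and the picture viewer there is one more tool, called in YAML: its name, and indented under it one key for each argument. step_arm: Moves the arm, as the interface text tells. Its arguments: {"type":"object","properties":{"targets":{"type":"array","items":{"type":"array"}}},"required":["targets"]}

```bash
ls; mkdir -p pics
python3 - <<'E'
from rig import bot
import cv2,numpy as np
o=bot.get_obs();print({k:np.round(v,3) for k,v in o.items()})
print(bot.grip_point_offset)
for n in ["scene","top","wrist"]:
    f=bot.grab_frame(n);cv2.imwrite(f"pics/{n}0.png",f)
    c=bot.calibration(n);print(n,{k:np.round(v,3).tolist() for k,v in c.items()})
E
```

```text
pics
{'clock': np.float64(0.0), 'joint_pos': array([ 1.199,  0.334,  0.04 ,  1.466, -0.013,  1.343, -0.059]), 'qvel': array([ 0.   , -0.002,  0.   , -0.   , -0.003, -0.   ,  0.001]), 'joint_torque': array([ 2.0000e-03, -6.5637e+01,  1.3360e+00, -4.0380e+01, -6.0000e-02,
        4.5000e-02,  0.0000e+00]), 'tcp_pos': array([ 174.988, -625.499,  221.643]), 'tcp_rot': array([-0.001,  0.991,  0.136, -0.   ]), 'wrist_force': array([-0.232,  0.429,  0.174]), 'torque': array([-0.008,  0.023, -0.018]), 'width': np.float64(87.027)}
-18.700000000000003
scene {'camera_matrix': [[406.329, 0.0, 311.271], [0.0, 406.329, 195.515], [0.0, 0.0, 1.0]], 'R': [[-0.624, -0.781, 0.013], [-0.515, 0.399, -0.759], [0.587, -0.48, -0.651]], 't': [226.403, 357.474, 1114.116]}
top {'camera_matrix': [[501.655, 0.0, 320.445], [0.0, 501.655, 202.005], [0.0, 0.0, 1.0]], 'R': [[-0.255, -0.967, 0.006], [-0.913, 0.239, -0.33], [0.317, -0.089, -0.944]], 't': [24.553, 521.942, 1673.902]}
wrist {'camera_matrix': [[294.457, 0.0, 321.778], [0.0, 294.457, 198.461], [0.0, 0.0, 1.0]], 'R': [[0.269, -0.963, -0.001], [-0.931, -0.261, 0.255], [-0.246, -0.067, -0.967]], 't': [-647.905, -30.871, 389.809]}
```

View pics/scene0.png

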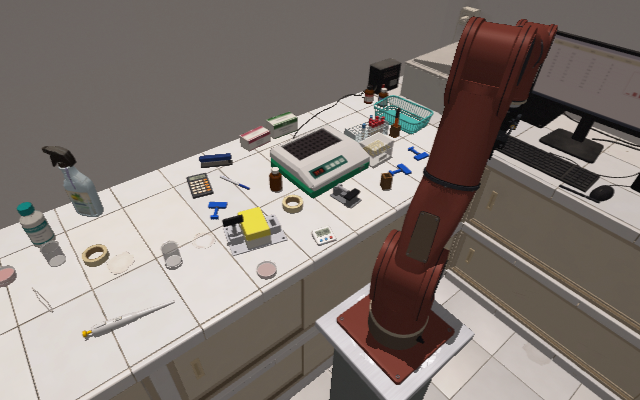

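View pics/top0.png

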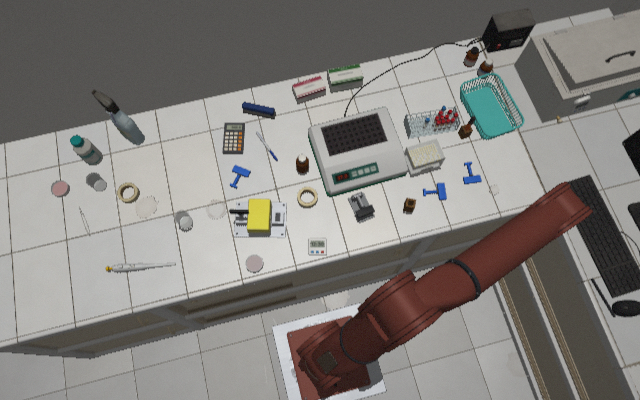

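View pics/wrist0.png

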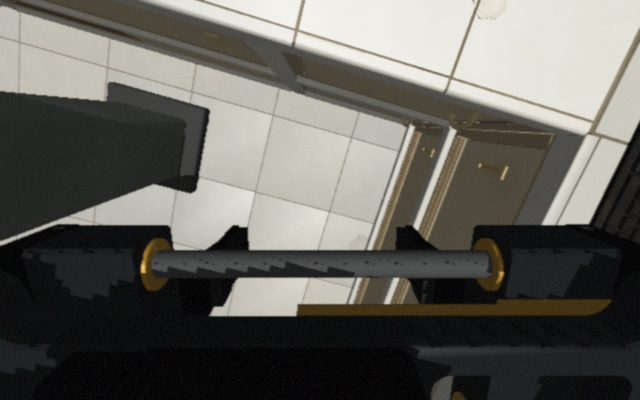

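```bash
cat > h.py <<'E'
from rig import bot
import cv2,numpy as np
from scipy.spatial.transform import Rotation as Rn
def cal(n):
    c=bot.calibration(n);return np.array(c["camera_matrix"]),np.array(c["R"]),np.array(c["t"])
def ray(C,u,v,z):
    K,R,t=C; d=R.T@np.linalg.inv(K)@np.array([u,v,1.]); o=-R.T@t
    return o+d*(z-o[2])/d[2]
def proj(C,X):
    K,R,t=C; p=(R@np.atleast_2d(X).T).T+t; p=(K@p.T).T; return p[:,:2]/p[:,2:]
def tool():
    o=bot.get_obs(); q=np.array(o["tcp_rot"]); return np.array(o["tcp_pos"]),Rn.from_quat(q,scalar_first=True)
def move_to(P,rz_deg_or_R):
    p,R=tool(); G=rz_deg_or_R
    d=R.inv().apply(np.array(P)-p); rv=(R.inv()*G).as_rotvec(); return d,rv
def down(ang): # tool z down, jaw (tool y) axis at angle ang (rad) in world xy
    y=np.array([np.cos(ang),np.sin(ang),0]); z=np.array([0,0,-1.]); x=np.cross(y,z)
    return Rn.from_matrix(np.c_[x,y,z])
E
python3 - <<'E'
from h import *
import cv2
t=cv2.imread("pics/top0.png"); s=cv2.imread("pics/scene0.png")
cv2.imwrite("pics/topz.png",cv2.resize(t[150:270,200:360],None,fx=5,fy=5,interpolation=cv2.INTER_CUBIC)[:600])
cv2.imwrite("pics/topz2.png",cv2.resize(t[170:250,320:480],None,fx=5,fy=5,interpolation=cv2.INTER_CUBIC))
cv2.imwrite("pics/scz.png",cv2.resize(s[160:280,210:370],None,fx=5,fy=5,interpolation=cv2.INTER_CUBIC))
C=cal("top")
for n in ["cradle","deck","socket","tip_case","fitted","button","timer","petri","tape_roll","amber_bottle","beaker","pen_block"]:
    r=bot.search_frame("top",n)
    print(n,[(round(float(a["conf"]),2),np.round(a["box"]).tolist(),ray(C,(a["box"][0]+a["box"][2])/2,(a["box"][1]+a["box"][3])/2,0)[:2].round().tolist()) for a in r][:3])
E
```

```text
cradle [(0.81, [346.0, 195.0, 373.0, 222.0], [480.0, -249.0]), (0.52, [229.0, 211.0, 249.0, 226.0], [554.0, 186.0]), (0.35, [294.0, 186.0, 320.0, 212.0], [565.0, -72.0])]
deck [(0.84, [236.0, 203.0, 289.0, 239.0], [524.0, 106.0])]
socket [(0.58, [270.0, 211.0, 286.0, 224.0], [522.0, 50.0])]
tip_case [(0.82, [246.0, 201.0, 276.0, 239.0], [530.0, 110.0])]
fitted [(0.74, [234.0, 209.0, 249.0, 226.0], [556.0, 179.0])]
button [(0.77, [230.0, 165.0, 250.0, 188.0], [716.0, 149.0]), (0.76, [422.0, 184.0, 445.0, 200.0], [473.0, -535.0]), (0.68, [467.0, 158.0, 482.0, 184.0], [512.0, -714.0])]
timer [(0.63, [309.0, 240.0, 329.0, 257.0], [371.0, -66.0])]
petri [(0.58, [247.0, 259.0, 261.0, 273.0], [368.0, 171.0]), (0.51, [173.0, 210.0, 194.0, 232.0], [596.0, 385.0])]
tape_roll [(0.7, [293.0, 190.0, 319.0, 208.0], [567.0, -70.0]), (0.36, [245.0, 198.0, 273.0, 235.0], [542.0, 114.0])]
amber_bottle [(0.65, [294.0, 150.0, 306.0, 169.0], [727.0, -85.0])]
beaker [(0.52, [175.0, 212.0, 194.0, 232.0], [590.0, 382.0])]
pen_block [(0.63, [404.0, 196.0, 414.0, 210.0], [453.0, -432.0]), (0.3, [344.0, 191.0, 376.0, 224.0], [483.0, -252.0])]
```

View pics/topz.png

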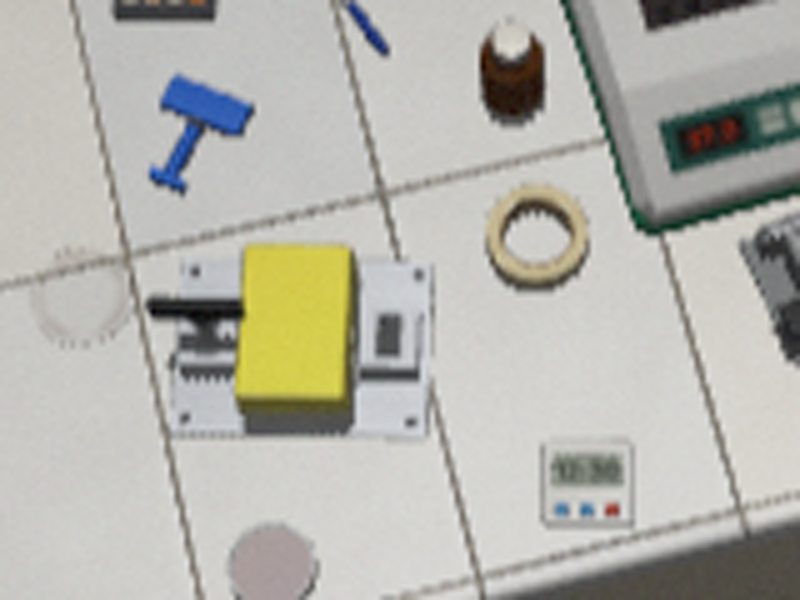

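View pics/topz2.png

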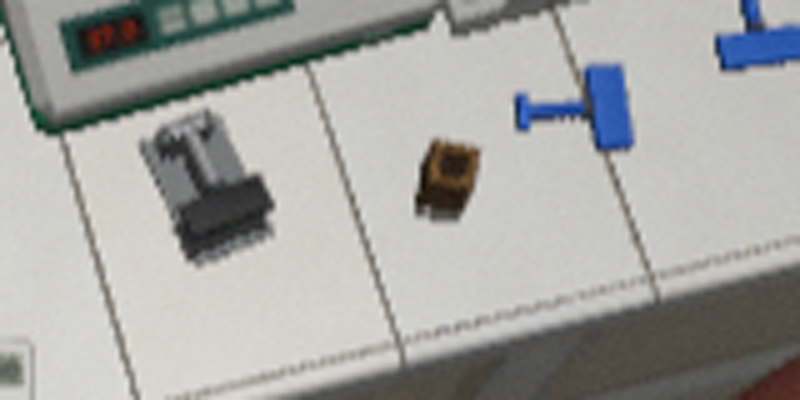

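View pics/scz.png

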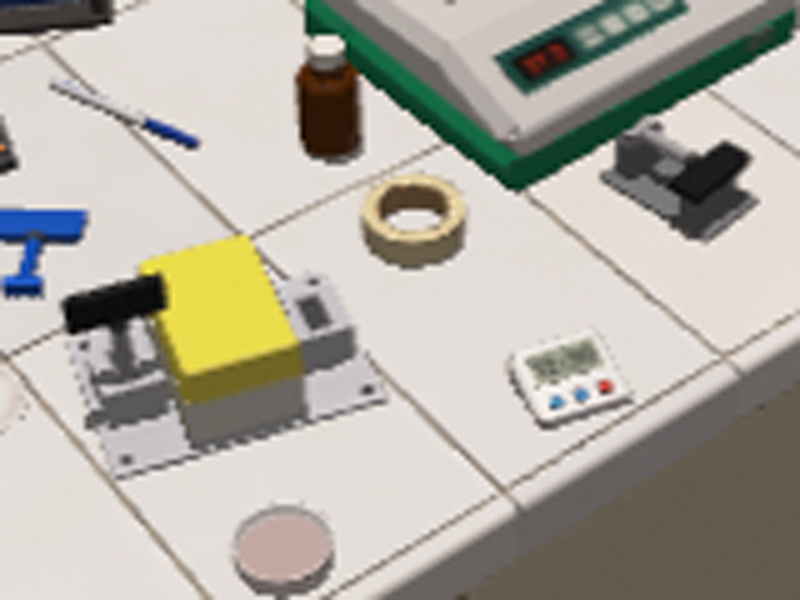

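Run:
```python
from h import *
print([d for d in dir(bot) if not d.startswith('__')])
p,R=tool();K,Rc,t=cal("wrist");c=-Rc.T@t
print("cam in tool",R.inv().apply(c-p),"axis in tool",R.inv().apply(Rc[2]), R.inv().apply(Rc[0]))
print(R.as_matrix().round(3))
# cradle from top pic: axis line of shank/wing
C=cal("top")
f=lambda x,y,ox,oy:(ox+x/5,oy+y/5)
for nm,(x,y),z in [("foot top mid",(178,135),40),("wing mid",(230,205),41),("wingL",(182,212),41),("wingR",(262,186),41),("base bl",(200,262),6),("base br",(272,237),6),("base tl",(143,145),6),("base tr",(215,112),6)]:
    print(nm,ray(C,*f(x,y,320,170),z).round(1))
for nm,(x,y),z in [("slot",(389,335),34),("d_tr",(433,264),6),("d_br",(429,437),6),("d_bl",(170,433),6),("d_tl",(180,262),6)]:
    print(nm,ray(C,*f(x,y,200,150),z).round(1))
```

```text
['PlanningError', 'calibration', 'cut_out', 'get_obs', 'grab_frame', 'grip_point_offset', 'search_frame', 'sign_off']
cam in tool [  69.21398843   -1.34323706 -161.99797265] axis in tool [-2.54588197e-01 -3.12304834e-04  9.67049509e-01] [-2.94856000e-04  9.99999926e-01  2.45321414e-04]
[[ 0.963  0.269  0.   ]
 [ 0.269 -0.963  0.   ]
 [ 0.    -0.    -1.   ]]
foot top mid [ 513.7 -241.6   40. ]
wing mid [ 452.6 -262.8   41. ]
wingL [ 456.2 -227.9   41. ]
wingR [ 460.6 -289.2   41. ]
base bl [ 426.5 -235.6    6. ]
base br [ 431.5 -291.9    6. ]
base tl [ 523.9 -220.1    6. ]
base tr [ 535.4 -279.     6. ]
slot [513.   48.8  34. ]
d_tr [567.3   5.    6. ]
d_br [439.9  38.5   6. ]
d_bl [489.9 217.9   6. ]
d_tl [615.9 184.8   6. ]
```

step_arm:
  targets:
    - [[38,-28,-1],[0,0,0],0]
    - [[38,-28,-1],[0,0,0],0]
    - [[38,-28,-1],[0,0,0],0]
    - [[38,-28,-1],[0,0,0],0]
    - [[38,-28,-1],[0,0,0],0]

```text
clock: 1.25
tcp_pos: [321.3, -438.3, 227.9]
tcp_rot: [0.0, 0.991, 0.136, 0.0]
wrist_force: [0.7, 0.9, 0.3]
width: 86.9
```

step_arm:
  targets:
    - [[38,-28,-1],[0,0,0],0]
    - [[38,-28,-1],[0,0,0],0]
    - [[38,-28,-1],[0,0,0],0]
    - [[38,-28,-1],[0,0,0],0]
    - [[38,-28,-1],[0,0,0],0]

```text
clock: 1.75
tcp_pos: [466.5, -252.3, 233.0]
tcp_rot: [0.0, 0.991, 0.136, 0.0]
wrist_force: [0.6, -0.8, 0.2]
width: 86.8
```

Run:
```python
from h import *
o=bot.get_obs();print(o["joint_pos"].round(3),o["tcp_pos"].round(1))
C=cal("wrist")
f=bot.grab_frame("wrist");cv2.imwrite("pics/w1.png",f)
np.savez("w1.npz",K=C[0],R=C[1],t=C[2])
```

```text
[ 0.694  0.102 -0.302  1.727  0.031  1.317 -0.913] [ 466.5 -252.3  233. ]
```

View pics/w1.png

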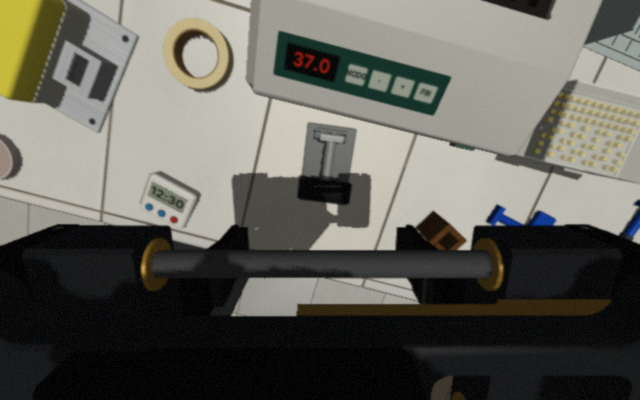

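Run:
```python
import cv2
f=cv2.imread("pics/w1.png")
cv2.imwrite("pics/w1c.png",cv2.resize(f[115:215,280:380],None,fx=6,fy=6,interpolation=cv2.INTER_CUBIC))
cv2.imwrite("pics/w1s.png",cv2.resize(f[0:140,0:150],None,fx=5,fy=4.2857*1,interpolation=cv2.INTER_CUBIC)[:600])
```

```text
(no output)
```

View pics/w1c.png

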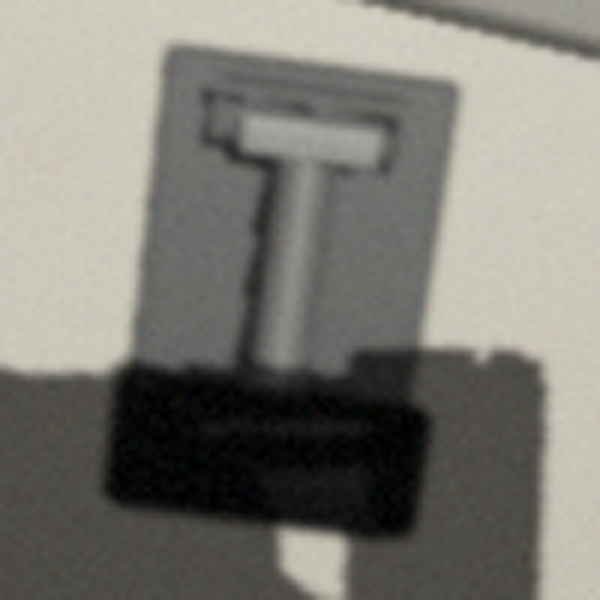

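View pics/w1s.png

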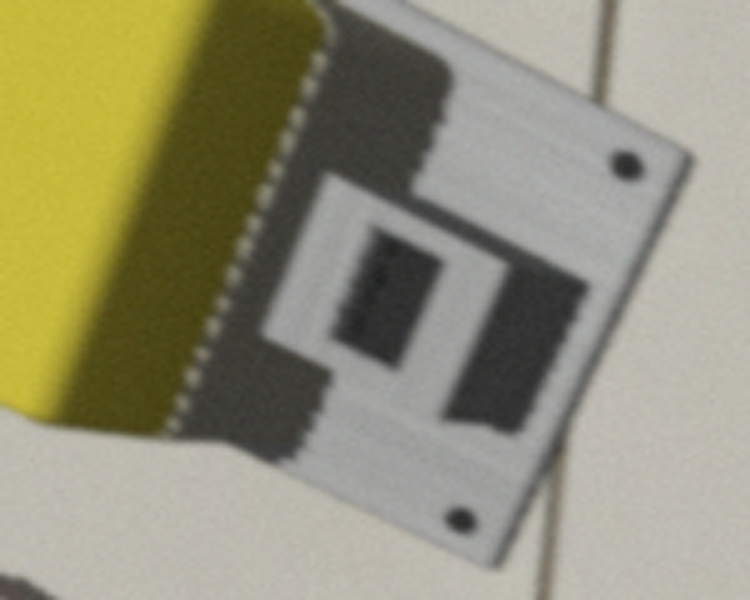

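Run:
```python
from h import *
d=np.load("w1.npz");C=(d["K"],d["R"],d["t"])
def r1(p,z): return ray(C,280+p[0]/6-.4,115+p[1]/6-.4,z)[:2]
def r2(p,z): return ray(C,p[0]/5-.4,p[1]/4.2857-.4,z)[:2]
def rect(name,P,z,r):
    P=np.array([r(p,z) for p in P]);c=P.mean(0)
    e=[P[1]-P[0],P[2]-P[3],P[2]-P[1],P[3]-P[0]]
    print(name,c.round(1),[(round(np.linalg.norm(v),1),round(np.degrees(np.arctan2(v[1],v[0])),1)) for v in e])
rect("wing",[(125,370),(428,405),(408,535),(108,497)],41.5,r1)
rect("foot",[(240,118),(385,130),(383,168),(236,150)],43,r1)
a=r1((300,165),42.5);b=r1((278,360),42.5);print("shank",a,b,np.degrees(np.arctan2(*(a-b)[::-1])))
rect("base far",[(165,47),(458,85),(415,360),(132,365)],6,r1)
rect("slot",[(378,225),(442,262),(398,368),(333,335)],34,r2)
rect("sock",[(330,172),(510,262),(443,420),(262,335)],34,r2)
v=r2((692,158),6)-r2((495,567),6);print("deck",r2((692,158),6),r2((495,567),6),np.linalg.norm(v),np.degrees(np.arctan2(v[1],v[0])))
```

```text
wing [ 454.5 -257.4] [(np.float64(62.1), np.float64(-81.1)), (np.float64(62.7), np.float64(-81.9)), (np.float64(27.8), np.float64(-171.6)), (np.float64(26.9), np.float64(-173.0))]
foot [ 517.2 -248.6] [(np.float64(28.4), np.float64(-79.0)), (np.float64(29.0), np.float64(-81.3)), (np.float64(7.3), np.float64(-166.4)), (np.float64(6.2), np.float64(-171.8))]
shank [ 512.24333863 -247.75384302] [ 473.7715425  -254.15585202] 9.447893461792196
base far [ 498.8 -250.8] [(np.float64(63.2), np.float64(-81.6)), (np.float64(63.1), np.float64(-73.4)), (np.float64(60.2), np.float64(-171.9)), (np.float64(69.2), np.float64(-171.2))]
slot [513.   50.6] [(np.float64(15.4), np.float64(-109.8)), (np.float64(15.5), np.float64(-106.6)), (np.float64(30.4), np.float64(165.2)), (np.float64(31.3), np.float64(164.8))]
sock [512.8  50.9] [(np.float64(41.8), np.float64(-105.3)), (np.float64(42.9), np.float64(-104.5)), (np.float64(45.7), np.float64(165.3)), (np.float64(46.3), np.float64(164.0))]
deck [567.90811391   5.01481886] [442.47671829  40.99248251] 130.48918457218824 -16.004554076094326
```

step_arm:
  targets:
    - [[0,0,0],[0,0,-0.14],0]
    - [[0,0,0],[0,0,-0.14],0]
    - [[0,0,0],[0,0,-0.14],0]
    - [[0,0,0],[0,0,-0.14],0]
    - [[0,0,0],[0,0,-0.14],0]

```text
clock: 2.3
tcp_pos: [465.5, -254.1, 232.7]
tcp_rot: [0.0, 0.883, 0.47, 0.0]
wrist_force: [-0.2, 0.2, -0.0]
width: 87.3
```

step_arm:
  targets:
    - [[0,0,0],[0,0,-0.14],0]
    - [[0,0,0],[0,0,-0.14],0]
    - [[0,0,0],[0,0,-0.14],0]
    - [[0,0,0],[0,0,-0.14],0]
    - [[0,0,0],[0,0,-0.14],0]

```text
clock: 2.8
tcp_pos: [465.5, -254.2, 232.7]
tcp_rot: [0.0, 0.668, 0.744, 0.0]
wrist_force: [0.2, 0.7, 0.7]
width: 86.8
```

step_arm:
  targets:
    - [[0,0,0],[0,0,-0.14],0]
    - [[0,0,0],[0,0,-0.14],0]
    - [[0,0,0],[0,0,-0.14],0]
    - [[0,0,0],[0,0,-0.14],0]
    - [[0,0,0],[0,0,-0.14],0]

```text
clock: 3.3
tcp_pos: [465.5, -254.2, 232.7]
tcp_rot: [0.0, 0.372, 0.928, -0.0]
wrist_force: [-0.2, 0.9, 0.2]
width: 86.9
```

step_arm:
  targets:
    - [[0,0,0],[0,0,-0.14],0]
    - [[0,0,0],[0,0,-0.14],0]
    - [[0,0,0],[0,0,-0.14],0]
    - [[0,0,0],[0,0,-0.14],0]
    - [[0,0,0],[0,0,-0.14],0]

```text
clock: 3.8
tcp_pos: [465.5, -254.2, 232.6]
tcp_rot: [0.0, 0.032, 1.0, -0.0]
wrist_force: [0.2, 0.3, 0.2]
width: 87.2
```

```bash
cat >> h.py <<'E'
def pose(ang,al): # heading ang(deg) of lean, al(deg) from down towards heading; tool x on the robot/under side
    a,b=np.radians(ang),np.radians(al); h=np.array([np.cos(a),np.sin(a),0]);Z=np.array([0,0,1.])
    z=np.sin(b)*h-np.cos(b)*Z; x=-np.cos(b)*h-np.sin(b)*Z; y=np.cross(z,x)
    return Rn.from_matrix(np.c_[x,y,z])
def go(grip,G,off=18.7):
    P=np.array(grip)+off*G.as_matrix()[:,2]
    d,rv=move_to(P,G); print("shift",d.round(1),"rot",rv.round(3),"tgt",P.round(1)); o=bot.get_obs();print("J",o["joint_pos"].round(2),"clk",o["clock"])
    return d,rv
E
python3 - <<'E'
from h import *
G=pose(8.4,25)
g=np.array([480.5,-253.8,36.5]); back=-G.as_matrix()[:,2]*100
go(g+back,G); go(g,G)
E
```

```text
shift [ 18.6  -5.8 122.4] rot [-0.046 -0.435 -0.206] tgt [ 446.5 -258.8  110.2]
J [ 0.84  0.11 -0.45  1.72  0.05  1.32  1.88] clk 3.8
shift [-22.7   3.  213.1] rot [-0.046 -0.435 -0.206] tgt [ 488.3 -252.6   19.6]
J [ 0.84  0.11 -0.45  1.72  0.05  1.32  1.88] clk 3.8
```

step_arm:
  targets:
    - [[0,0,0],[-0.0115,-0.109,-0.0515],0]
    - [[0,0,0],[-0.0115,-0.109,-0.0515],0]
    - [[0,0,0],[-0.0115,-0.109,-0.0515],0]
    - [[0,0,0],[-0.0115,-0.109,-0.0515],0]
    - [[0,0,0],[0,0,0],0]

```text
clock: 4.3
tcp_pos: [462.8, -255.4, 231.6]
tcp_rot: [0.217, -0.067, 0.974, 0.015]
wrist_force: [-0.8, 0.8, 0.6]
width: 87.0
```

Run:
```python
from h import *
G=pose(8.4,25)
g=np.array([480.5,-253.8,36.5]); back=-G.as_matrix()[:,2]*100
go(g+back,G); go(g,G)
```

```text
shift [ 66.6  -1.1 102.9] rot [-0.004  0.002 -0.008] tgt [ 446.5 -258.8  110.2]
J [ 0.99 -0.12 -0.33  2.02 -0.43  0.96  2.56] clk 4.3
shift [ 66.8  -0.7 202.9] rot [-0.004  0.002 -0.008] tgt [ 488.3 -252.6   19.6]
J [ 0.99 -0.12 -0.33  2.02 -0.43  0.96  2.56] clk 4.3
```

step_arm:
  targets:
    - [[22,-0.3,34],[0,0,0],0]
    - [[22,-0.3,34],[0,0,0],0]
    - [[22.5,-0.3,35],[0,0,-0.006],0]
    - [[0,0,0],[0,0,0],0]

```text
clock: 4.7
tcp_pos: [453.6, -254.4, 140.3]
tcp_rot: [0.215, -0.069, 0.974, 0.017]
wrist_force: [-0.6, 1.0, 0.3]
width: 87.1
```

Run:
```python
from h import *
G=pose(8.4,25)
g=np.array([480.5,-253.8,36.5])
go(g,G)
C=cal("wrist");np.savez("w2.npz",K=C[0],R=C[1],t=C[2])
f=bot.grab_frame("wrist");cv2.imwrite("pics/w2.png",f)
```

```text
shift [ 19.4  -3.5 124.1] rot [ 0.    -0.002 -0.005] tgt [ 488.3 -252.6   19.6]
J [ 0.79 -0.05 -0.15  2.15 -0.45  0.77  2.64] clk 4.7
```

View pics/w2.png

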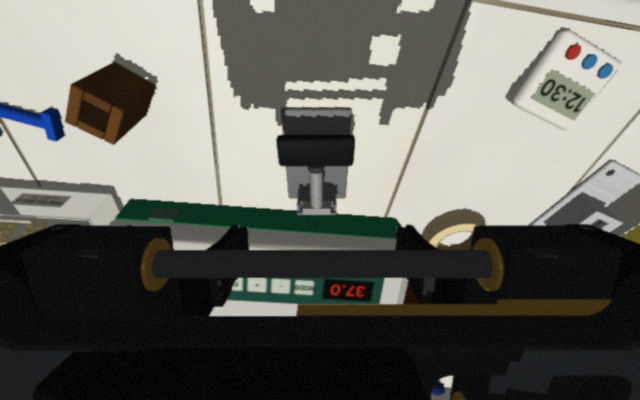

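step_arm:
  targets:
    - [[0,0,0],[0,0,0.14],0]
    - [[0,0,0],[0,0,0.143],0]
    - [[0,0,0],[0,0,0.143],0]
    - [[0,0,0],[0,0,0.143],0]
    - [[0,0,0],[0,0,0.143],0]

```text
clock: 5.25
tcp_pos: [455.1, -256.8, 144.3]
tcp_rot: [0.199, 0.278, 0.936, 0.09]
wrist_force: [0.5, -0.5, -0.1]
width: 86.8
```

step_arm:
  targets:
    - [[0,0,0],[0,0,0.143],0]
    - [[0,0,0],[0,0,0.143],0]
    - [[0,0,0],[0,0,0.143],0]
    - [[0,0,0],[0,0,0.143],0]
    - [[0,0,0],[0,0,0.143],0]

```text
clock: 5.75
tcp_pos: [455.1, -256.8, 144.3]
tcp_rot: [0.155, 0.588, 0.779, 0.153]
wrist_force: [-0.2, -0.2, -0.3]
width: 87.3
```

step_arm:
  targets:
    - [[0,0,0],[0,0,0.143],0]
    - [[0,0,0],[0,0,0.143],0]
    - [[0,0,0],[0,0,0.143],0]
    - [[0,0,0],[0,0,0.143],0]
    - [[0,0,0],[0,0,0.143],0]

```text
clock: 6.25
tcp_pos: [455.1, -256.8, 144.3]
tcp_rot: [0.091, 0.823, 0.524, 0.198]
wrist_force: [0.9, -0.4, -0.7]
width: 87.1
```

step_arm:
  targets:
    - [[0,0,0],[0,0,0.143],0]
    - [[0,0,0],[0,0,0.143],0]
    - [[0,0,0],[0,0,0.143],0]
    - [[0,0,0],[0,0,0.143],0]
    - [[0,0,0],[0,0,0.143],0]

```text
clock: 6.75
tcp_pos: [455.1, -256.8, 144.3]
tcp_rot: [0.016, 0.955, 0.203, 0.217]
wrist_force: [-0.8, 0.2, 0.2]
width: 87.0
```

step_arm:
  targets:
    - [[0,0,0],[0,0,0.143],0]
    - [[0,0,0],[0,0,0.136],0]
    - [[0,0,0],[0,0,0],0]

```text
clock: 7.05
tcp_pos: [454.9, -256.9, 144.1]
tcp_rot: [-0.014, 0.973, 0.07, 0.218]
wrist_force: [-0.6, 1.0, -0.4]
width: 87.1
```

```bash
cat >> h.py <<'E'
FL=Rn.from_euler('z',180,degrees=True)
E
python3 - <<'E'
from h import *
G=pose(8.4,25)*FL
g=np.array([480.5,-253.8,36.5])
go(g-50*G.as_matrix()[:,2],G)
go(g,G)
E
```

```text
shift [-22.3   0.3  77. ] rot [ 0.005 -0.003 -0.001] tgt [ 467.4 -255.7   64.9]
J [ 0.91 -0.05 -0.26  2.15 -0.46  0.78 -0.49] clk 7.05
shift [-2.25e+01  1.00e-01  1.27e+02] rot [ 0.005 -0.003 -0.001] tgt [ 488.3 -252.6   19.6]
J [ 0.91 -0.05 -0.26  2.15 -0.46  0.78 -0.49] clk 7.05
```

step_arm:
  targets:
    - [[-11,0,38],[0,0,0],0]
    - [[-11,0,39],[0,0,0],0]
    - [[0,0,0],[0,0,0],0]

```text
clock: 7.35
tcp_pos: [465.1, -252.5, 59.6]
tcp_rot: [-0.017, 0.974, 0.073, 0.215]
wrist_force: [-0.3, 0.6, 0.0]
width: 86.9
```

Run:
```python
from h import *
G=pose(8.4,25)*FL
g=np.array([480.5,-253.8,36.5])
go(g,G)
C=cal("wrist");np.savez("w3.npz",K=C[0],R=C[1],t=C[2])
f=bot.grab_frame("wrist");cv2.imwrite("pics/w3.png",f)
```

```text
shift [ 4.   3.7 46. ] rot [-0.002  0.002  0.003] tgt [ 488.3 -252.6   19.6]
J [ 0.89  0.09 -0.28  2.21 -0.51  0.58 -0.41] clk 7.35
```

View pics/w3.png

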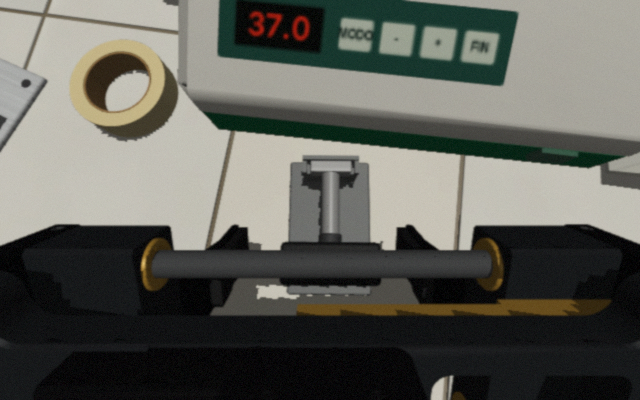

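Run:
```python
from h import *
d=np.load("w3.npz");C=(d["K"],d["R"],d["t"])
h=np.array([np.cos(np.radians(8.4)),np.sin(np.radians(8.4)),0])
g=np.array([480.5,-253.8,36.5])
for zb in [36,20,8,0,55,83]: print(zb,proj(C,g-h*(zb-36)).round(1))
f=cv2.imread("pics/w3.png");cv2.imwrite("pics/w3z.png",cv2.resize(f[145:255,270:400],None,fx=5,fy=5,interpolation=cv2.INTER_CUBIC))
```

```text
36 [[329.2 220.2]]
20 [[329.1 197. ]]
8 [[329.1 180. ]]
0 [[329.1 168.9]]
55 [[329.2 248.6]]
83 [[329.2 292.3]]
```

View pics/w3z.png

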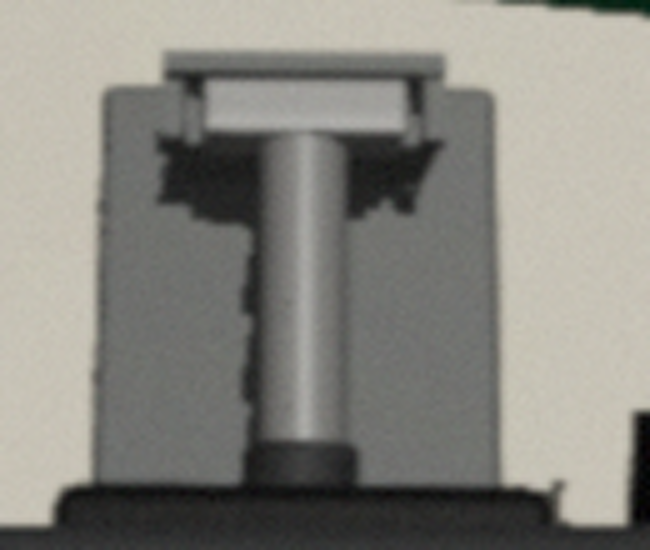

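step_arm:
  targets:
    - [[4,4.5,10],[0,0,0],0]
    - [[0,0.5,18],[0,0,0],0]
    - [[0,0,18],[0,0,0.003],0]
    - [[0,0,0],[0,0,0],0]

```text
clock: 7.8
tcp_pos: [491.4, -256.5, 23.7]
tcp_rot: [-0.014, 0.973, 0.071, 0.217]
wrist_force: [-0.4, 0.5, -0.4]
width: 86.8
```

Run:
```python
from h import *
G=pose(8.4,25)*FL
g=np.array([480.5,-253.8,36.5])
go(g,G)
```

```text
shift [-4.  -4.3  2.7] rot [ 0.003 -0.003 -0.001] tgt [ 488.3 -252.6   19.6]
J [ 0.86  0.2  -0.29  2.19 -0.52  0.48 -0.41] clk 7.8
```

step_arm:
  targets:
    - [[-4,-3.1,2.5],[0,0,0],0]
    - [[0,0,0],[0,0,0],0]

```text
clock: 8.0
tcp_pos: [487.0, -254.0, 20.2]
tcp_rot: [-0.014, 0.973, 0.07, 0.217]
wrist_force: [0.2, 0.3, -0.3]
width: 86.9
```

Run:
```python
from h import *
G=pose(8.4,25)*FL
g=np.array([480.5,-253.8,36.5])
go(g,G)
f=bot.grab_frame("wrist");cv2.imwrite("pics/w4.png",cv2.resize(f[125:325,170:470],None,fx=2.6,fy=2.6))
```

```text
shift [ 1.1 -1.1  1.2] rot [ 0.004 -0.003 -0.002] tgt [ 488.3 -252.6   19.6]
J [ 0.87  0.2  -0.29  2.2  -0.52  0.47 -0.4 ] clk 8.0
```

View pics/w4.png

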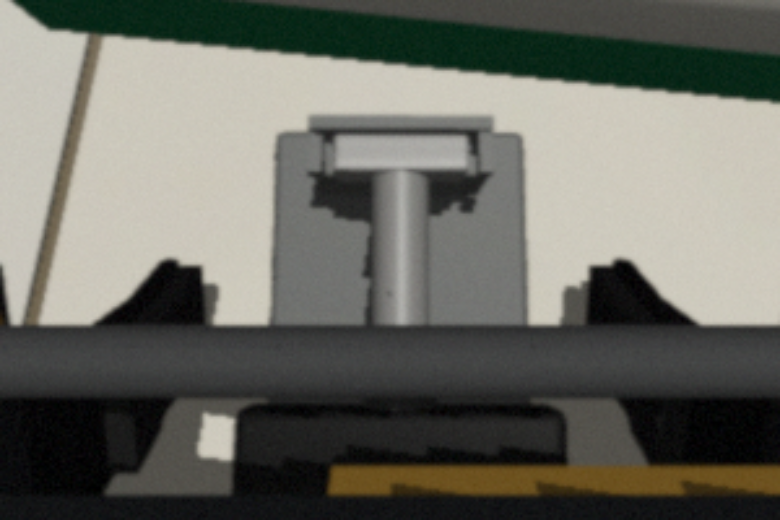

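step_arm:
  targets:
    - [[0,0,0],[0,0,0],255]
    - [[0,0,0],[0,0,0],255]
    - [[0,0,0],[0,0,0],255]
    - [[0,0,0],[0,0,0],255]
    - [[0,0,0],[0,0,0],255]

```text
clock: 8.55
tcp_pos: [487.2, -253.8, 19.4]
tcp_rot: [-0.014, 0.974, 0.07, 0.217]
wrist_force: [0.3, -1.2, 0.2]
width: 54.5
```

step_arm:
  targets:
    - [[0,0,0],[0,0,0],255]
    - [[0,0,0],[0,0,0],255]
    - [[0,0,0],[0,0,0],255]

```text
clock: 8.85
tcp_pos: [487.1, -253.7, 19.3]
tcp_rot: [-0.015, 0.974, 0.07, 0.217]
wrist_force: [0.6, 2.1, 0.6]
width: 30.5
```

step_arm:
  targets:
    - [[0,0,0],[0,0,0],255]
    - [[0,0,0],[0,0,0],255]
    - [[0,0,0],[0,0,0],255]
    - [[0,0,0],[0,0,0],255]
    - [[0,0,0],[0,0,0],255]

```text
clock: 9.35
tcp_pos: [487.0, -253.9, 19.3]
tcp_rot: [-0.014, 0.974, 0.07, 0.217]
wrist_force: [0.2, -0.6, -0.5]
width: 11.1
```

step_arm:
  targets:
    - [[6,0,-13],[0,0,0],255]
    - [[17,0,-36],[0,0,0],255]
    - [[17,0,-36],[0,0,0],255]
    - [[17,0,-36],[0,0,0],255]

```text
clock: 9.75
tcp_pos: [486.6, -253.0, 154.1]
tcp_rot: [-0.015, 0.974, 0.07, 0.216]
wrist_force: [0.9, -0.6, 0.1]
width: 11.1
```

Run:
```python
from h import *
o=bot.get_obs();print(o["joint_pos"].round(2),o["width"],o["wrist_force"])
f=bot.grab_frame("wrist");cv2.imwrite("pics/w5.png",f)
```

```text
[ 0.85 -0.01 -0.26  2.09 -0.42  0.78 -0.57] 11.060607890766772 [ 0.91688697 -0.64604384  0.0614725 ]
```

View pics/w5.png

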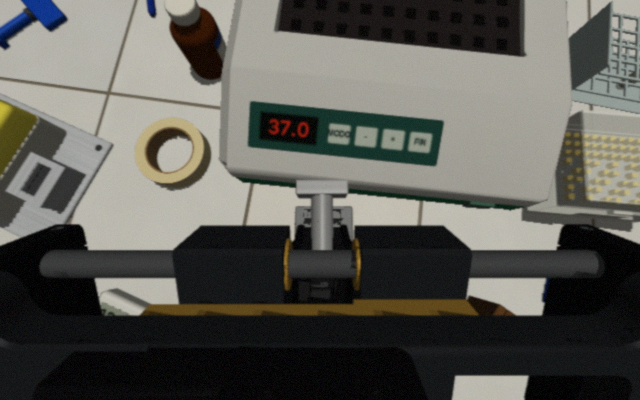

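```bash
cat > fk.py <<'E'
import numpy as np, itertools
from scipy.spatial.transform import Rotation as Rn
from scipy.optimize import least_squares
D=[([1.199,.3335,.04,1.4655,-.013,1.343,-.059],[175,-625.5,221.6],[-.001,.991,.136,0]),
([.694,.102,-.302,1.727,.031,1.317,-.913],[466.5,-252.3,233],[0,.991,.136,0]),
([.84,.11,-.45,1.72,.05,1.32,1.88],[465.5,-254.2,232.6],[0,.032,1,0]),
([.99,-.12,-.33,2.02,-.43,.96,2.56],[462.8,-255.4,231.6],[.217,-.067,.974,.015]),
([.79,-.05,-.15,2.15,-.45,.77,2.64],[453.6,-254.4,140.3],[.215,-.069,.974,.017]),
([.91,-.05,-.26,2.15,-.46,.78,-.49],[454.9,-256.9,144.1],[-.014,.973,.07,.218]),
([.89,.09,-.28,2.21,-.51,.58,-.41],[465.1,-252.5,59.6],[-.017,.974,.073,.215]),
([.87,.2,-.29,2.2,-.52,.47,-.4],[487,-254,20.2],[-.014,.973,.07,.217]),
([.85,-.01,-.26,2.09,-.42,.78,-.57],[486.6,-253,154.1],[-.015,.974,.07,.216])]
def fk(q,s,P):
    # s signs for z joints 1,3,5,7 ; P: c1,c3,c5,c7,h,L1,L2,L3,a,b,d
    c1,c3,c5,c7,h,L1,L2,L3,a,b,d=P
    Z=lambda t:Rn.from_euler('z',t); Y=lambda t:Rn.from_euler('y',t)
    R=Z(s[0]*q[0]+c1); p=np.array([0,0,h])
    R=R*Y(q[1])*Z(s[1]*q[2]+c3); p=p+R.apply([a,0,L1])
    R=R*Y(q[3]); R=R*Z(s[2]*q[4]+c5); p=p+R.apply([b,0,L2])
    R=R*Y(q[5])*Z(s[3]*q[6]+c7); p=p+R.apply([0,0,L3])
    return p,R
def res(P,s):
    r=[]
    for q,p,Q in D:
        p2,R2=fk(q,s,P); r+=list((p2-np.array(p))/5); r+=list((Rn.from_quat(Q,scalar_first=True).inv()*R2).as_rotvec()/.02)
    r+=list(np.array(P[8:])/30)
    return np.array(r)
if __name__=="__main__":
    best=[]
    for s in itertools.product([1,-1],repeat=4):
      for c1 in [0,1.57,3.14,-1.57]:
       for c7 in [0,1.57,3.14,-1.57]:
        o=least_squares(res,[c1,0,0,c7,207,510,496,355,0,0,0],args=(s,),max_nfev=40)
        best.append((o.cost,s,o.x))
    best.sort(key=lambda b:b[0])
    for b in best[:4]: print(round(b[0],1),b[1],b[2].round(3))
    np.savez("fk.npz",s=best[0][1],P=best[0][2])
    print(res(best[0][2],best[0][1])[:54].reshape(-1,6).round(2))
E
python3 fk.py
```

```text
11.3 (-1, -1, -1, -1) [-5.70000e-02 -1.60000e-02  5.00000e-03  1.50100e+00  2.17497e+02
  4.92518e+02  4.98386e+02  3.44776e+02  1.45400e+00  4.00700e+00
  0.00000e+00]
11.3 (-1, -1, -1, -1) [-5.70000e-02 -1.60000e-02  5.00000e-03  1.50100e+00  2.17497e+02
  4.92518e+02  4.98386e+02  3.44776e+02  1.45400e+00  4.00700e+00
  0.00000e+00]
11.3 (-1, -1, -1, -1) [-5.70000e-02 -1.60000e-02  5.00000e-03  1.50100e+00  2.17497e+02
  4.92518e+02  4.98386e+02  3.44776e+02  1.45400e+00  4.00700e+00
  0.00000e+00]
11.3 (-1, -1, -1, -1) [-5.70000e-02 -1.60000e-02  5.00000e-03  1.50100e+00  2.17497e+02
  4.92518e+02  4.98386e+02  3.44776e+02  1.45400e+00  4.00700e+00
  0.00000e+00]
[[-0.25  0.44 -0.07 -0.1  -0.06  0.17]
 [ 0.72  1.1   0.09  0.13  0.11  0.22]
 [ 0.79  0.15  0.58 -0.07 -0.14  0.53]
 [ 0.46 -0.3  -0.67  1.36 -0.32  0.17]
 [ 0.41  0.33  0.49  1.77 -0.24 -0.38]
 [-0.4   0.7  -0.45 -1.22 -0.19 -0.04]
 [ 0.24 -0.01  0.55 -1.72  0.12 -0.24]
 [-0.36 -1.17  0.09 -1.73 -0.2  -0.03]
 [-0.29  0.63 -0.6  -1.11 -0.1  -0.4 ]]
```

```bash
cat > plan.py <<'E'
from h import *
from fk import fk
d=np.load("fk.npz");S=d["s"];P=d["P"]
from scipy.optimize import least_squares
lo=np.array([-2.58,-.38,-1.3,.25,-1.5,.08,-2.65])+.04;hi=np.array([2.58,2.09,1.39,2.4,4.64,2.09,2.65])-.04
al=np.radians(25);bz=np.array([-np.cos(al),0,-np.sin(al)])
def endR(psi): # button z up, tool heading psi
    h=np.array([np.cos(psi),np.sin(psi),0]);Z=np.array([0,0,1.])
    z=np.cos(al)*h-np.sin(al)*Z; x=-(np.sin(al)*h+np.cos(al)*Z); return Rn.from_matrix(np.c_[x,np.cross(z,x),z])
def ik(p,R,seed,w=0.02):
    seed=np.clip(seed,lo+1e-3,hi-1e-3)
    f=lambda q:(lambda pr:np.r_[(pr[0]-p)/5,(R.inv()*pr[1]).as_rotvec()/.02,w*(q-seed)])(fk(q,S,P))
    o=least_squares(f,seed,bounds=(lo,hi),max_nfev=60)
    r=f(o.x)[:6]; return o.x,np.abs(r).max()
E
cat > srch.py <<'E'
from plan import *
C=cal("top")
for n,(u,v) in dict(incFL=(330,196),incFR=(408,174),edge1=(348,253),edge2=(500,215)).items(): print(n,ray(C,u,v,0).round())
q0=bot.get_obs()["joint_pos"]
print((endR(0).apply(bz)).round(3))
rng=np.random.default_rng(0)
out=[]
for x in [400,440,480,560,640]:
  for y in [-350,-170,-130,-20,-330]:
    for psi in np.radians(np.arange(-180,180,30)):
        R=endR(psi);p=np.array([x,y,36.])+18.7*R.as_matrix()[:,2]
        b=(9,None)
        for k in range(4):
            sd=np.array(q0,float).copy()
            if k==1: sd[4]=1.5
            if k==2: sd[4]=-1.3
            if k==3: sd[4]=3.1
            sd[6]=1.5 if k%2==0 else 0
            q,e=ik(p,R,sd)
            if e<b[0]: b=(e,q)
        if b[0]<.5: out.append((x,y,round(np.degrees(psi)),b[1].round(2).tolist()))
for o in out: print(o)
E
python3 srch.py
```

```text
incFL [ 555. -157.    0.]
incFR [ 566. -466.   -0.]
edge1 [ 329. -163.    0.]
edge2 [ 325. -742.    0.]
[-0.  0.  1.]
(400, -350, -180, [0.59, 0.98, -0.31, 1.33, 0.59, 1.99, -1.41])
(400, -350, -150, [0.34, 0.83, -0.15, 1.6, 0.79, 1.71, -1.19])
(400, -350, -120, [0.47, 0.72, -0.46, 1.95, 1.23, 1.58, -1.23])
(400, -350, -90, [0.38, 0.54, -0.36, 2.3, 1.62, 1.28, -1.28])
(400, -350, 120, [0.84, 1.02, -0.12, 1.19, -0.16, 2.04, -1.88])
(400, -350, 150, [0.44, 1.04, 0.26, 1.18, 0.0, 2.05, -1.38])
(400, -170, -180, [0.26, 0.87, -0.13, 1.52, 0.28, 1.89, -1.53])
(400, -170, -150, [0.27, 0.82, -0.41, 1.69, 0.66, 1.84, -1.48])
(400, -170, -120, [0.17, 0.72, -0.49, 1.95, 0.96, 1.69, -1.4])
(400, -170, -90, [0.0, 0.57, -0.42, 2.26, 1.24, 1.45, -1.36])
(400, -170, 120, [0.71, 0.84, -0.17, 1.58, -0.29, 1.79, -1.98])
(400, -170, 150, [0.47, 0.88, -0.12, 1.48, -0.02, 1.91, -1.75])
(400, -130, -180, [0.22, 0.85, -0.15, 1.54, 0.23, 1.89, -1.58])
(400, -130, -150, [0.21, 0.82, -0.41, 1.69, 0.61, 1.85, -1.52])
(400, -130, -120, [0.1, 0.73, -0.49, 1.93, 0.9, 1.71, -1.43])
(400, -130, -90, [-0.08, 0.58, -0
[... 8375 characters left out ...]
 2.3, 2.18, 1.19, -1.15])
(640, -20, 30, [0.94, 0.64, -0.66, 2.27, 4.28, 0.66, -1.78])
(640, -20, 60, [-0.18, 0.87, 0.79, 1.93, 4.6, 1.67, -2.2])
(640, -20, 120, [0.33, 1.05, -0.1, 1.13, -0.61, 1.88, -2.27])
(640, -330, -150, [0.18, 1.22, -0.11, 0.78, 0.8, 2.05, -0.94])
(640, -330, -120, [0.16, 0.98, -0.22, 1.29, 1.1, 1.68, -0.92])
(640, -330, -90, [-0.1, 0.77, 0.11, 1.73, 1.27, 1.14, -0.92])
(640, -330, -60, [0.59, 0.7, -0.61, 2.09, 2.1, 1.18, -1.02])
(640, -330, -30, [0.99, 0.66, -0.69, 2.26, 2.88, 0.85, -1.12])
(640, -330, 0, [1.47, 0.84, -0.91, 2.14, 3.98, 0.43, -1.46])
(640, -330, 30, [0.39, 0.82, 0.56, 1.81, 4.6, 1.46, -2.31])
(640, -330, 60, [0.26, 1.19, 0.95, 1.38, 4.6, 2.05, -2.29])
```

```bash
cat > path.py <<'E'
from plan import *
q=np.array(bot.get_obs()["joint_pos"]); p,R=tool()
g0=p-18.7*R.as_matrix()[:,2]; print("grip",g0.round(1),"bz",R.apply(bz).round(3),q.round(2))
pf,Rf=fk(q,S,P); print("fk err",(pf-p).round(1),(R.inv()*Rf).as_rotvec().round(3))
for psi in [-95,-105,-85]:
  for N in [16]:
    R1=endR(np.radians(psi)); w=(R.inv()*R1).as_rotvec(); print("psi",psi,"w",w.round(3),np.linalg.norm(w))
    g1=np.array([470,-175,200.]); qq=q.copy()
    for k in range(1,N+1):
        Rk=R*Rn.from_rotvec(w*k/N); gk=g0+(g1-g0)*k/N
        qq2,e=ik(gk+18.7*Rk.as_matrix()[:,2],Rk,qq,w=.05)
        if k%2==0 or e>.3: print(k,qq2.round(2),round(e,2),"dmax",np.abs(qq2-qq).max().round(2),"toolz",Rk.as_matrix()[:,2].round(2),"cam x",Rk.as_matrix()[:,0].round(2))
        qq=qq2
    for z in [150,100,60,36]:
        qq,e=ik(np.array([470,-175,z])+18.7*R1.as_matrix()[:,2],R1,qq,w=.05);print(z,qq.round(2),round(e,2))
E
python3 path.py
```

```text
grip [ 481.7 -256.   178.5] bz [-0.99  -0.142 -0.008] [ 0.85 -0.02 -0.26  2.08 -0.42  0.78 -0.58]
fk err [-1.4  0.3 -0.2] [-0.029  0.002 -0.001]
psi -95 w [-0.49  -1.31  -1.385] 1.9682627560522385
2 [ 0.79  0.   -0.32  2.01 -0.15  0.86 -0.71] 0.0 dmax 0.14 toolz [ 0.29 -0.04 -0.96] cam x [0.92 0.3  0.27]
4 [ 0.72  0.02 -0.39  1.98  0.12  0.94 -0.84] 0.0 dmax 0.13 toolz [ 0.16 -0.16 -0.97] cam x [0.89 0.44 0.08]
6 [ 0.63  0.06 -0.45  1.95  0.35  1.04 -0.94] 0.0 dmax 0.11 toolz [ 0.05 -0.29 -0.95] cam x [ 0.82  0.55 -0.12]
8 [ 0.54  0.11 -0.5   1.94  0.55  1.15 -0.99] 0.0 dmax 0.1 toolz [-0.04 -0.43 -0.9 ] cam x [ 0.72  0.62 -0.33]
10 [ 0.45  0.17 -0.53  1.94  0.73  1.28 -1.02] 0.0 dmax 0.09 toolz [-0.1  -0.57 -0.81] cam x [ 0.57  0.64 -0.51]
12 [ 0.36  0.23 -0.56  1.95  0.89  1.41 -1.02] 0.0 dmax 0.07 toolz [-0.12 -0.7  -0.7 ] cam x [ 0.41  0.61 -0.68]
14 [ 0.27  0.3  -0.58  1.98  1.02  1.52 -1.  ] 0.0 dmax 0.07 toolz [-0.12 -0.81 -0.57] cam x [ 0.22  0.54 -0.81]
16 [ 0.19  0.36 -0.58  2.03  1.15  1.63 -0.97] 0.0 dmax 0.06 toolz [-0.08 -0.9  -0.42] cam x [ 0.04  0.42 -0.91]
150 [ 0.17
[... 1799 characters left out ...]
.03 -0.46 -0.89] cam x [ 0.67  0.67 -0.32]
10 [ 0.48  0.11 -0.57  2.01  0.77  1.19 -0.98] 0.0 dmax 0.09 toolz [-0.01 -0.6  -0.8 ] cam x [ 0.52  0.69 -0.51]
12 [ 0.39  0.16 -0.6   2.04  0.94  1.3  -0.98] 0.0 dmax 0.08 toolz [-0.01 -0.72 -0.69] cam x [ 0.34  0.65 -0.68]
14 [ 0.31  0.22 -0.63  2.08  1.09  1.41 -0.96] 0.0 dmax 0.07 toolz [ 0.02 -0.83 -0.56] cam x [ 0.15  0.56 -0.82]
16 [ 0.24  0.28 -0.64  2.14  1.23  1.51 -0.92] 0.0 dmax 0.07 toolz [ 0.08 -0.9  -0.42] cam x [-0.04  0.42 -0.91]
150 [ 0.21  0.38 -0.62  2.16  1.28  1.51 -1.04] 0.0
100 [ 0.18  0.49 -0.59  2.18  1.33  1.51 -1.16] 0.0
60 [ 0.16  0.58 -0.56  2.18  1.37  1.5  -1.24] 0.0
36 [ 0.14  0.64 -0.55  2.17  1.39  1.5  -1.29] 0.0
```

step_arm:
  targets:
    - [[17,0,-36],[0,0,0],255]
    - [[0,0,0],[-0.0306,-0.0819,-0.0866],255]
    - [[0,0,0],[-0.0306,-0.0819,-0.0866],255]
    - [[0,0,0],[-0.0306,-0.0819,-0.0866],255]
    - [[0,0,0],[-0.0306,-0.0819,-0.0866],255]

```text
clock: 10.3
tcp_pos: [487.4, -253.7, 193.1]
tcp_rot: [0.095, 0.968, 0.225, 0.058]
wrist_force: [-0.8, 1.1, -2.4]
width: 10.9
```

step_arm:
  targets:
    - [[0,0,0],[-0.0306,-0.0819,-0.0866],255]
    - [[0,0,0],[-0.0306,-0.0819,-0.0866],255]
    - [[0,0,0],[-0.0306,-0.0819,-0.0866],255]
    - [[0,0,0],[-0.0306,-0.0819,-0.0866],255]
    - [[0,0,0],[-0.0306,-0.0819,-0.0866],255]

```text
clock: 10.8
tcp_pos: [487.6, -253.2, 192.8]
tcp_rot: [0.221, 0.879, 0.398, -0.143]
wrist_force: [-0.9, 0.3, -1.7]
width: 10.8
```

step_arm:
  targets:
    - [[0,0,0],[-0.0306,-0.0819,-0.0866],255]
    - [[0,0,0],[-0.0306,-0.0819,-0.0866],255]
    - [[0,0,0],[-0.0306,-0.0819,-0.0866],255]
    - [[0,0,0],[-0.0306,-0.0819,-0.0866],255]
    - [[0,0,0],[-0.0306,-0.0819,-0.0866],255]

```text
clock: 11.3
tcp_pos: [487.7, -252.8, 192.4]
tcp_rot: [0.326, 0.707, 0.533, -0.33]
wrist_force: [-0.0, 0.2, -0.9]
width: 10.8
```

step_arm:
  targets:
    - [[0,0,0],[-0.0306,-0.0819,-0.0866],255]
    - [[0,0,0],[-0.0306,-0.0819,-0.0866],255]
    - [[0,0,0],[0,0,0],255]

```text
clock: 11.6
tcp_pos: [486.6, -251.9, 190.1]
tcp_rot: [0.358, 0.618, 0.575, -0.398]
wrist_force: [-0.2, 0.6, -0.6]
width: 10.7
```

Run:
```python
from plan import *
p,R=tool(); print("bz",R.apply(bz).round(3),"grip",(p-18.7*R.as_matrix()[:,2]).round(1))
G=endR(np.radians(-95)); go([470,-175,90],G); go([470,-175,36],G)
for n in ["wrist","scene"]: cv2.imwrite(f"pics/{n}6.png",bot.grab_frame(n))
s=cv2.imread("pics/scene6.png");cv2.imwrite("pics/scene6z.png",cv2.resize(s[120:270,220:420],None,fx=4,fy=4,interpolation=cv2.INTER_CUBIC))
```

```text
bz [ 0.014 -0.005  1.   ] grip [ 488.  -235.1  198.1]
shift [122.9 -21.3  -6.6] rot [-0.001 -0.004  0.015] tgt [ 468.5 -191.9   82.1]
J [ 0.24  0.41 -0.55  1.98  1.16  1.64 -0.88] clk 11.6
shift [171.7 -20.5  16.4] rot [-0.001 -0.004  0.015] tgt [ 468.5 -191.9   28.1]
J [ 0.24  0.41 -0.55  1.98  1.16  1.64 -0.88] clk 11.6
```

View pics/wrist6.png

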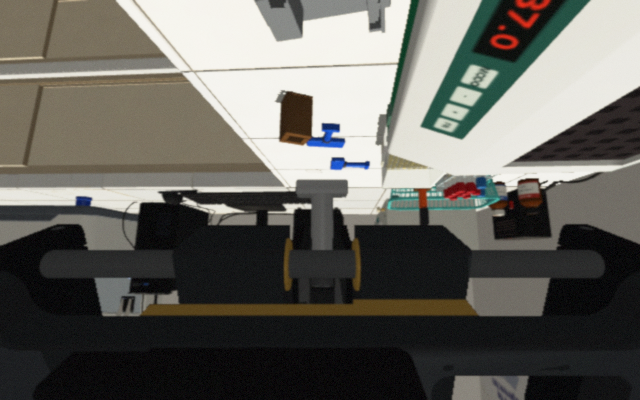

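View pics/scene6z.png

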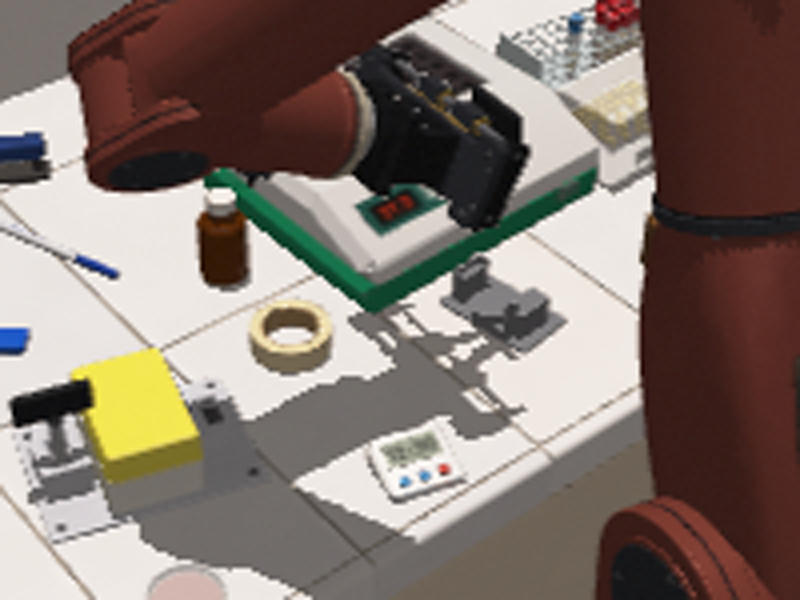

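step_arm:
  targets:
    - [[41,-7,-2],[0,0,0.015],255]
    - [[41,-7,-2],[0,-0.004,0],255]
    - [[41,-7,-2],[0,0,0],255]
    - [[0,0,0],[0,0,0],255]
    - [[0,0,0],[0,0,0],255]

```text
clock: 12.2
tcp_pos: [472.2, -194.3, 84.3]
tcp_rot: [0.363, 0.625, 0.567, -0.395]
wrist_force: [-0.6, 0.1, -0.6]
width: 10.6
```

Run:
```python
from plan import *
p,R=tool(); print("bz",R.apply(bz).round(3),"grip",(p-18.7*R.as_matrix()[:,2]).round(1))
G=endR(np.radians(-95)); go([470,-175,42],G)
for n in ["wrist","scene","top"]: cv2.imwrite(f"pics/{n}7.png",bot.grab_frame(n))
s=cv2.imread("pics/scene7.png");cv2.imwrite("pics/scene7z.png",cv2.resize(s[120:270,220:420],None,fx=4,fy=4,interpolation=cv2.INTER_CUBIC))
s=cv2.imread("pics/top7.png");cv2.imwrite("pics/top7z.png",cv2.resize(s[130:280,220:420],None,fx=4,fy=4,interpolation=cv2.INTER_CUBIC))
```

```text
bz [-0.007 -0.001  1.   ] grip [ 473.8 -177.4   92.2]
shift [46.3 -4.3 19.4] rot [-0.003 -0.002 -0.009] tgt [ 468.5 -191.9   34.1]
J [ 0.12  0.62 -0.56  2.01  1.15  1.66 -1.17] clk 12.2
```

View pics/wrist7.png

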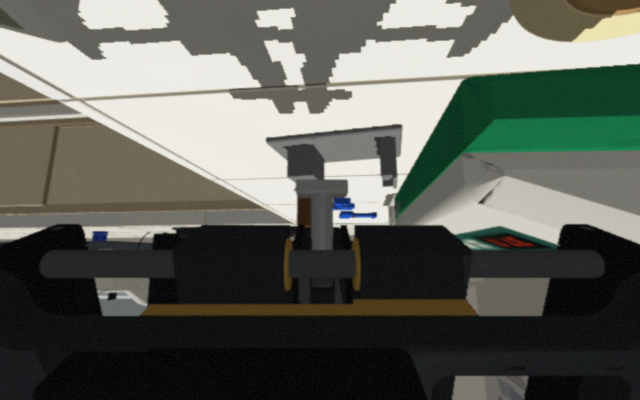

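View pics/scene7z.png

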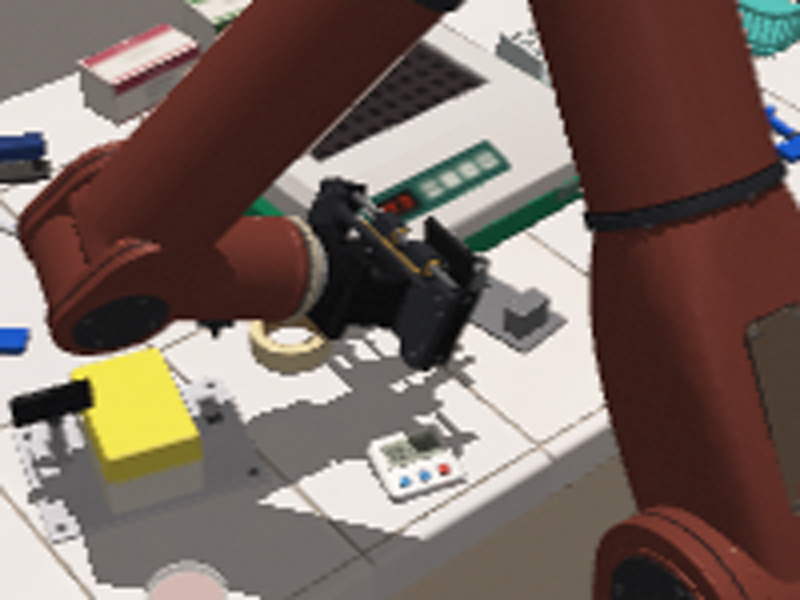

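View pics/top7z.png

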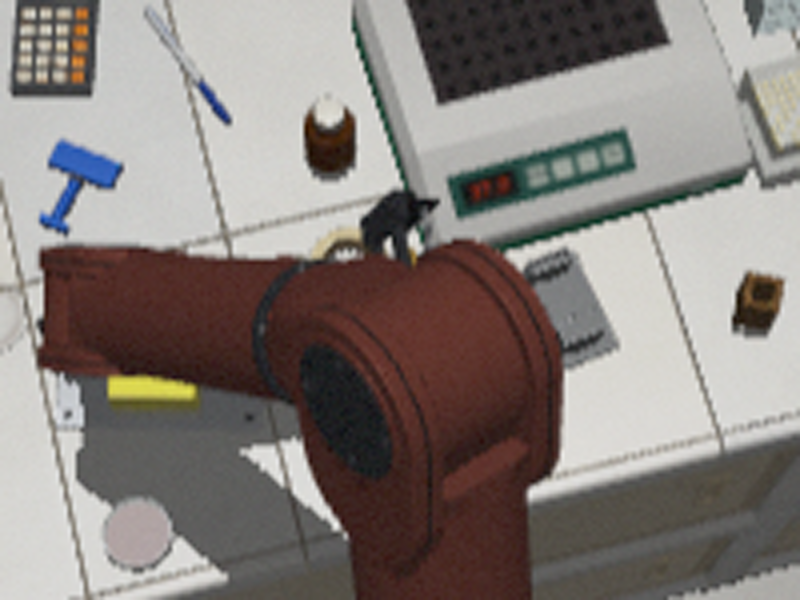

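step_arm:
  targets:
    - [[16,-1.4,6.5],[0,0,-0.009],255]
    - [[16,-1.4,6.5],[0,0,0],255]
    - [[14,-1.4,6.5],[0,0,0],255]
    - [[0,0,0],[0,0,0],255]
    - [[0,0,0],[0,0,0],255]

```text
clock: 12.85
tcp_pos: [468.0, -192.1, 34.7]
tcp_rot: [0.362, 0.622, 0.57, -0.397]
wrist_force: [-0.1, -0.3, -0.4]
width: 10.8
```

Run:
```python
from plan import *
p,R=tool(); print("bz",R.apply(bz).round(3),"grip",(p-18.7*R.as_matrix()[:,2]).round(1))
G=endR(np.radians(-95)); go([470,-175,37],G); print(bot.get_obs()["wrist_force"].round(2))
K=cal("wrist")
f=bot.grab_frame("wrist"); cv2.imwrite("pics/w8.png",cv2.resize(f[60:260,200:450],None,fx=3,fy=3,interpolation=cv2.INTER_CUBIC))
f=bot.grab_frame("scene"); cv2.imwrite("pics/s8.png",cv2.resize(f[170:260,220:370],None,fx=5,fy=5,interpolation=cv2.INTER_CUBIC))
```

```text
bz [ 0.002 -0.001  1.   ] grip [ 469.5 -175.2   42.6]
shift [5.2 0.5 2.1] rot [-0.003 -0.     0.001] tgt [ 468.5 -191.9   29.1]
J [ 0.1   0.71 -0.54  2.01  1.18  1.64 -1.25] clk 12.85
[-0.15 -0.25 -0.39]
```

View pics/w8.png

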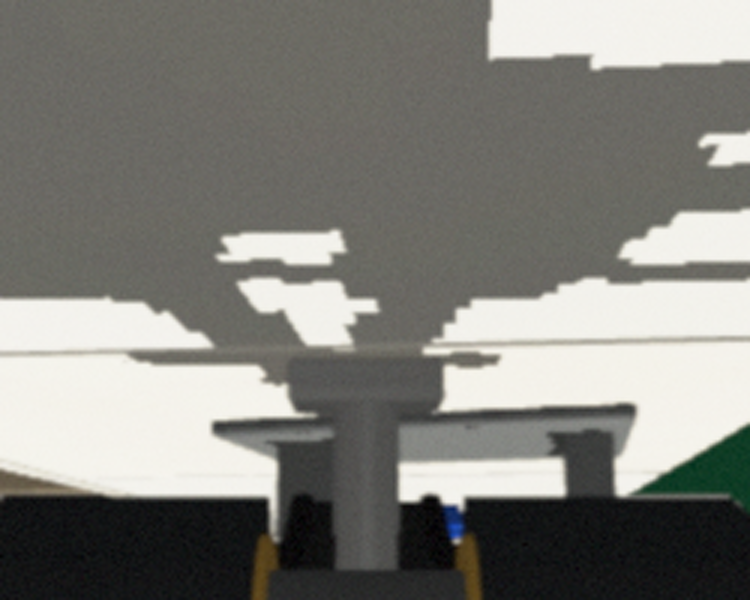

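View pics/s8.png

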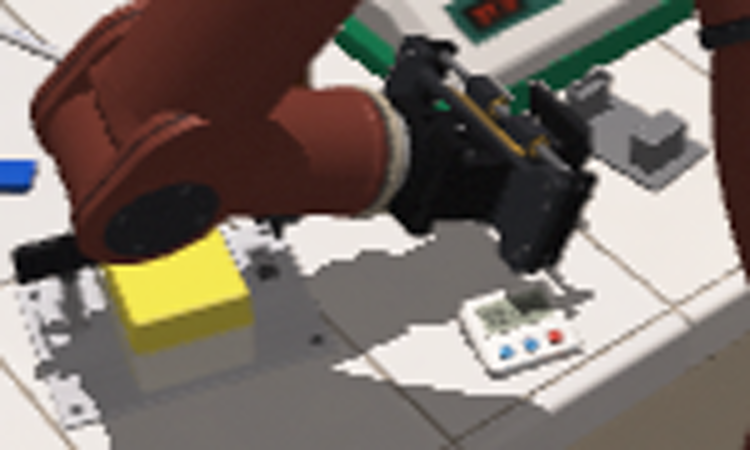

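Run:
```python
from plan import *
p,R=tool(); C=cal("wrist"); g=p-18.7*R.as_matrix()[:,2]
y=R.as_matrix()[:,1]; dirb=np.array([np.cos(np.radians(85)),np.sin(np.radians(85)),0])
for zb in [34,36,38,40]:
    for z in [0,8]:
        pts=[g+s*14*y+dirb*6.5+np.array([0,0,z-zb]) for s in(-1,1)]
        print(zb,z,proj(C,np.array(pts)).round(1).tolist())
```

```text
34 0 [[296.6, 191.6], [349.1, 191.6]]
34 8 [[296.4, 206.4], [349.3, 206.4]]
36 0 [[296.7, 187.9], [349.0, 187.9]]
36 8 [[296.4, 202.7], [349.2, 202.7]]
38 0 [[296.8, 184.3], [348.9, 184.3]]
38 8 [[296.5, 199.0], [349.2, 199.0]]
40 0 [[296.8, 180.6], [348.9, 180.7]]
40 8 [[296.6, 195.3], [349.1, 195.3]]
```

step_arm:
  targets:
    - [[0.9,0,0.4],[0,0,0],255]
    - [[0.5,0,0.2],[0,0,0],255]
    - [[0,0,0],[0,0,0],255]
    - [[0,0,0],[0,0,0],255]

```text
clock: 13.35
tcp_pos: [467.8, -191.7, 32.7]
tcp_rot: [0.362, 0.622, 0.57, -0.397]
wrist_force: [0.1, 0.4, -0.6]
width: 11.0
```

step_arm:
  targets:
    - [[0.7,0,0.3],[0,0,0],255]
    - [[0,0,0],[0,0,0],255]
    - [[0,0,0],[0,0,0],255]

```text
clock: 13.65
tcp_pos: [467.8, -191.8, 32.6]
tcp_rot: [0.362, 0.622, 0.569, -0.397]
wrist_force: [-0.9, 1.2, 5.3]
width: 11.1
```

step_arm:
  targets:
    - [[0.7,0,0.3],[0,0,0],255]
    - [[0,0,0],[0,0,0],255]
    - [[0,0,0],[0,0,0],255]

```text
clock: 13.95
tcp_pos: [467.9, -192.0, 32.5]
tcp_rot: [0.363, 0.622, 0.569, -0.397]
wrist_force: [-2.3, 1.2, 9.7]
width: 11.1
```

step_arm:
  targets:
    - [[-1.2,0,-0.5],[0,0,0],255]
    - [[0,0,0],[0,0,0],255]
    - [[0,0,0],[0,0,0],255]

```text
clock: 14.25
tcp_pos: [467.9, -191.8, 32.6]
tcp_rot: [0.362, 0.622, 0.57, -0.397]
wrist_force: [0.4, 0.6, 3.8]
width: 10.6
```

step_arm:
  targets:
    - [[-0.3,0,-0.2],[0,0,0],200]
    - [[0,0,0],[0,0,0],150]
    - [[0,0,0],[0,0,0],0]
    - [[0,0,0],[0,0,0],0]
    - [[0,0,0],[0,0,0],0]

```text
clock: 14.75
tcp_pos: [467.8, -191.7, 32.6]
tcp_rot: [0.362, 0.622, 0.57, -0.397]
wrist_force: [0.8, 0.2, 0.1]
width: 42.8
```

Run:
```python
from plan import *
f=bot.grab_frame("wrist"); cv2.imwrite("pics/w9.png",cv2.resize(f[60:310,140:500],None,fx=2.2,fy=2.2,interpolation=cv2.INTER_CUBIC))
```

```text
(no output)
```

View pics/w9.png

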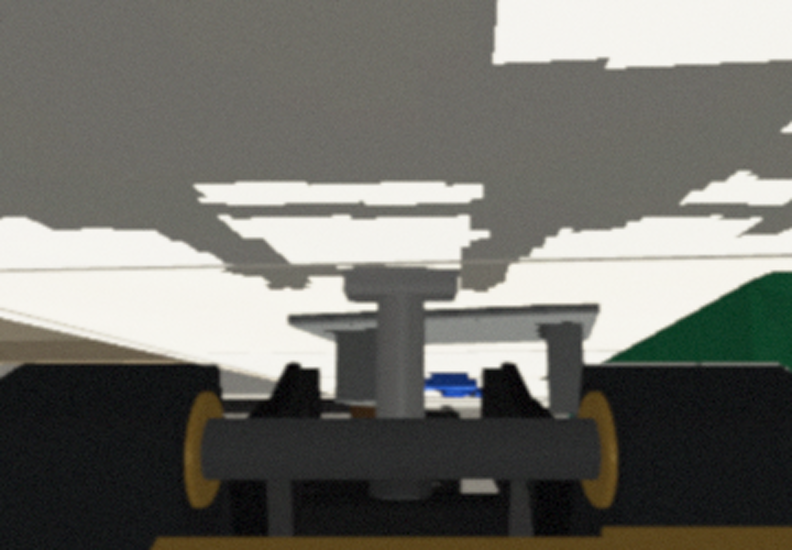

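step_arm:
  targets:
    - [[0,0,0],[0,0,0],0]
    - [[0,0,0],[0,0,0],0]
    - [[0,0,0],[0,0,0],0]
    - [[0,0,0],[0,0,0],0]
    - [[0,0,0],[0,0,0],0]

```text
clock: 15.3
tcp_pos: [467.8, -191.7, 32.8]
tcp_rot: [0.362, 0.622, 0.57, -0.397]
wrist_force: [-0.4, -0.1, -0.6]
width: 83.9
```

```bash
cat > p2.py <<'E'
from plan import *
p,R=tool();q=np.array(bot.get_obs()["joint_pos"]);print(bot.get_obs()["width"],p.round(1))
print("tool y ang",np.degrees(np.arctan2(*R.as_matrix()[1::-1,1])))
print("up dir in tool",R.inv().apply([0,0,1]).round(3))
p1=p+[0,0,150]
for ja in [-95,85]:
    G=down(np.radians(ja)); w=(R.inv()*G).as_rotvec(); print(ja,"w",w.round(3),np.linalg.norm(w).round(2),"x",G.as_matrix()[:,0].round(2))
    qq=q.copy(); N=14
    for z in [50,100,150]:
        qq,e=ik(p+[0,0,z],R,qq,w=.05)
    for k in range(1,N+1):
        Rk=R*Rn.from_rotvec(w*k/N); qq,e=ik(p1,Rk,qq,w=.05)
        if k%4==0 or k==N or e>.3: print(k,qq.round(2),round(e,2))
    qq,e=ik(np.array([469.3,-174.8,73-18.7]),G,qq,w=.05);print("wing",qq.round(2),round(e,2))
    for z in [200,100]:
        G2=down(np.radians(ja-10.2)); qq,e=ik(np.array([513,50.8,z-18.7]),G2,qq,w=.05);print("slot",qq.round(2),round(e,2))
    for t in [90,-90]:
        q3=qq.copy()
        for k in range(1,10):
            G2=down(np.radians(ja-10.2+t*k/9)); q3,e=ik(np.array([513,50.8,z-18.7]),G2,q3,w=.05)
        print("turn",t,q3.round(2),round(e,2))
E
python3 p2.py
```

```text
83.91019542994539 [ 467.8 -191.7   32.8]
tool y ang -5.079775396827875
up dir in tool [-0.906 -0.002 -0.423]
-95 w [0.88  0.884 1.385] 1.86 x [ 1.   -0.09  0.  ]
4 [ 0.3   0.34 -0.56  1.86  0.87  1.58 -1.14] 0.0
8 [ 0.44  0.26 -0.51  1.78  0.57  1.47 -1.27] 0.0
12 [ 0.61  0.15 -0.44  1.8   0.23  1.3  -1.36] 0.0
14 [ 0.68  0.09 -0.39  1.85  0.04  1.21 -1.37] 0.0
wing [ 0.63  0.22 -0.39  2.    0.1   0.94 -1.46] 0.0
slot [ 0.36  0.12 -0.57  1.83  0.07  1.21 -2.07] 0.0
slot [ 0.32  0.23 -0.55  1.94  0.14  1.   -2.13] 0.0
turn 90 [ 0.53  0.27 -0.8   1.95  0.23  1.02 -0.63] 0.0
turn -90 [-1.05  0.66  1.35  1.95 -0.85  1.25 -2.61] 7.98
85 w [-0.884  0.88  -1.385] 1.86 x [-1.    0.09  0.  ]
4 [ 0.37  0.07 -0.62  2.15  1.    1.19 -0.34] 0.0
8 [ 0.45 -0.09 -0.43  2.12  0.55  0.92  0.6 ] 0.0
12 [ 0.5  -0.01 -0.26  1.96  0.13  1.05  1.48] 0.0
14 [ 0.55  0.08 -0.24  1.85  0.02  1.21  1.78] 0.0
wing [ 0.51  0.21 -0.25  2.    0.06  0.93  1.72] 0.0
slot [ 0.23  0.11 -0.43  1.83  0.05  1.21  1.09] 0.0
slot [ 0.21  0.22 -0.42  1.94  0.11  1.    1.05] 0.0
turn 90 [ 0.42  0.24 -0.66  1.95  0.18  1.01  2.55] 0.0
turn -90 [ 0.04  0.2  -0.24  1.94  0.06  1.   -0.48] 0.0
```

step_arm:
  targets:
    - [[-13.6,0,-6.3],[0,0,0],0]
    - [[-27,0,-12.7],[0,0,0],0]
    - [[-44,0,-20.5],[0,0,0],0]
    - [[-44,0,-20.5],[0,0,0],0]
    - [[0,0,0],[0,0,0],0]

```text
clock: 15.8
tcp_pos: [470.0, -191.2, 180.4]
tcp_rot: [0.365, 0.624, 0.568, -0.394]
wrist_force: [-0.4, 0.3, -1.4]
width: 86.8
```

step_arm:
  targets:
    - [[0,0,0],[0.063,0.063,0.099],0]
    - [[0,0,0],[0.063,0.063,0.099],0]
    - [[0,0,0],[0.063,0.063,0.099],0]
    - [[0,0,0],[0.063,0.063,0.099],0]
    - [[0,0,0],[0.063,0.063,0.099],0]

```text
clock: 16.3
tcp_pos: [468.3, -191.4, 174.5]
tcp_rot: [0.253, 0.845, 0.38, -0.278]
wrist_force: [-1.5, -0.6, 0.5]
width: 86.9
```

step_arm:
  targets:
    - [[0,0,0],[0.063,0.063,0.099],0]
    - [[0,0,0],[0.063,0.063,0.099],0]
    - [[0,0,0],[0.063,0.063,0.099],0]
    - [[0,0,0],[0.063,0.063,0.099],0]
    - [[0,0,0],[0.063,0.063,0.099],0]

```text
clock: 16.8
tcp_pos: [468.3, -191.7, 174.6]
tcp_rot: [0.117, 0.973, 0.15, -0.129]
wrist_force: [-1.0, -0.9, -0.7]
width: 87.0
```

step_arm:
  targets:
    - [[0,0,0],[0.063,0.063,0.099],0]
    - [[0,0,0],[0.063,0.063,0.099],0]
    - [[0,0,0],[0.063,0.063,0.099],0]
    - [[0,0,0],[0.063,0.063,0.099],0]
    - [[0,0,0],[0,0,0],0]

```text
clock: 17.3
tcp_pos: [466.3, -194.3, 174.7]
tcp_rot: [-0.0, 0.999, -0.048, -0.0]
wrist_force: [-0.9, -0.4, -0.9]
width: 86.9
```

Run:
```python
from plan import *
G=down(np.radians(-95)); go([469.3,-174.8,170],G); go([469.3,-174.8,73],G)
C=cal("wrist");np.savez("w10.npz",K=C[0],R=C[1],t=C[2])
for n in ["wrist","scene"]: cv2.imwrite(f"pics/{n}10.png",bot.grab_frame(n))
s=cv2.imread("pics/scene10.png");cv2.imwrite("pics/scene10z.png",cv2.resize(s[150:270,240:400],None,fx=5,fy=5,interpolation=cv2.INTER_CUBIC))
```

```text
shift [  1.1 -19.7  23.4] rot [ 0.     0.001 -0.01 ] tgt [ 469.3 -174.8  151.3]
J [ 0.72  0.1  -0.44  1.86  0.05  1.2  -1.4 ] clk 17.3
shift [  1.2 -19.7 120.4] rot [ 0.     0.001 -0.01 ] tgt [ 469.3 -174.8   54.3]
J [ 0.72  0.1  -0.44  1.86  0.05  1.2  -1.4 ] clk 17.3
```

View pics/wrist10.png

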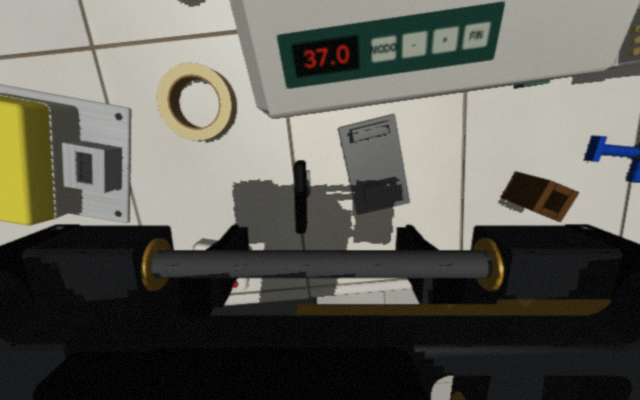

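View pics/scene10z.png

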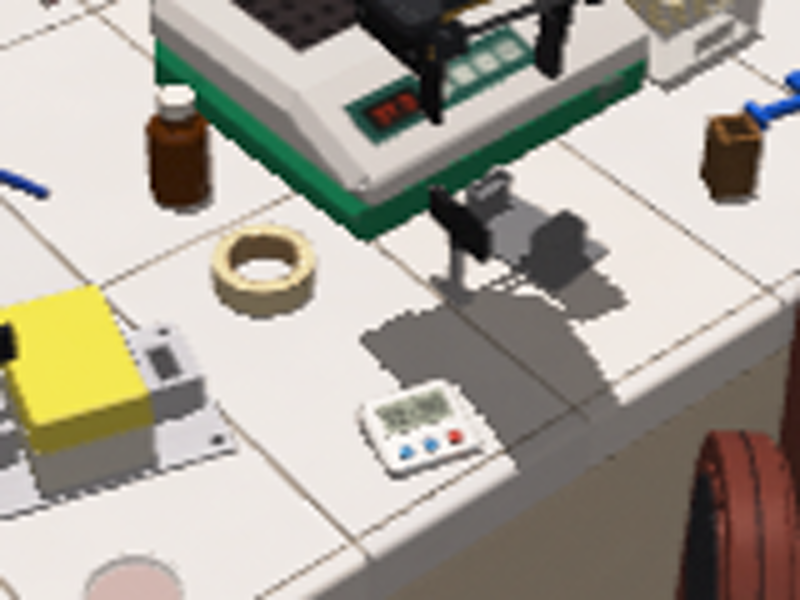

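Run:
```python
from plan import *
d=np.load("w10.npz");C=(d["K"],d["R"],d["t"])
f=cv2.imread("pics/wrist10.png")
y=np.radians(-5);o=np.array([469.3,-174.8,83]);u=np.array([np.cos(y),np.sin(y),0]);v=np.array([-np.sin(y),np.cos(y),0])
pts=[o+a*33*u+b*5*v for a,b in [(1,1),(1,-1),(-1,-1),(-1,1)]]
pp=proj(C,np.array(pts));print(pp.round(1).tolist())
z=cv2.resize(f[150:250,250:350],None,fx=6,fy=6,interpolation=cv2.INTER_CUBIC)
cv2.polylines(z,[((pp-[250,150]+.5)*6).astype(np.int32)],True,(0,0,255),1)
cv2.imwrite("pics/w10z.png",z)
cv2.imwrite("pics/w10s.png",cv2.resize(f[90:240,30:150],None,fx=4,fy=4,interpolation=cv2.INTER_CUBIC))
```

```text
[[294.3, 162.4], [305.9, 162.3], [307.6, 233.9], [296.7, 234.0]]
```

View pics/w10z.png

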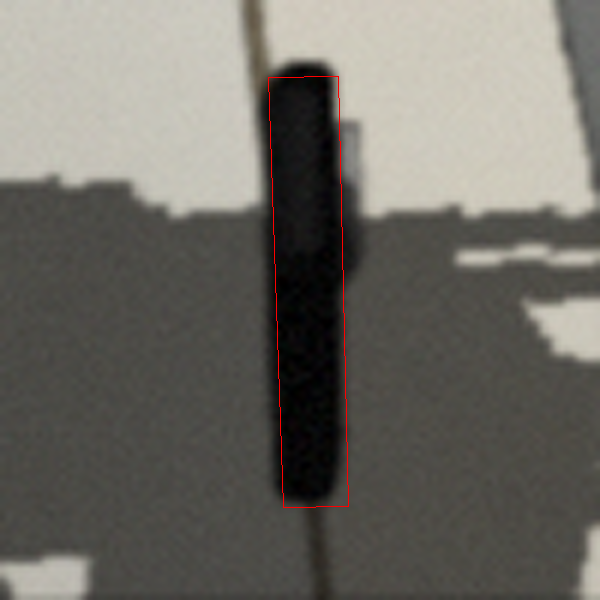

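View pics/w10s.png

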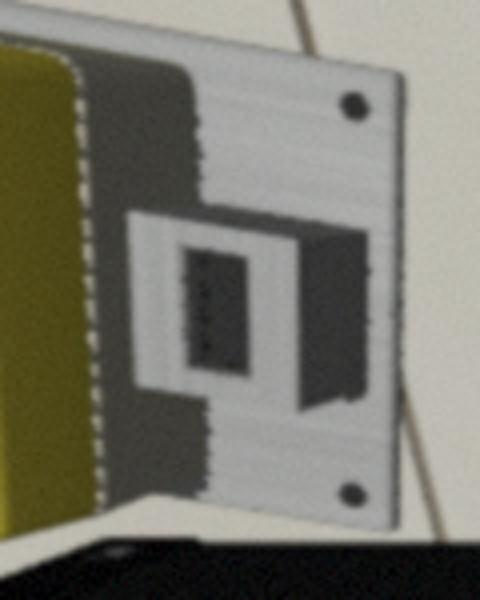

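Run:
```python
from plan import *
d=np.load("w10.npz");C=(d["K"],d["R"],d["t"])
for nm,P4 in [("slot",[(182,247),(248,257),(250,377),(186,368)]),("sock",[(127,210),(298,238),(300,410),(135,388)])]:
    Q=np.array([ray(C,30+x/4-.4,90+y/4-.4,34)[:2] for x,y in P4]);e=[Q[1]-Q[0],Q[2]-Q[3],Q[2]-Q[1],Q[3]-Q[0]]
    print(nm,Q.mean(0).round(1),[(round(np.linalg.norm(v),1),round(np.degrees(np.arctan2(v[1],v[0])),1)) for v in e])
G=down(np.radians(-95)); go([470,-174.3,100],G); go([470,-174.3,73],G)
```

```text
slot [511.9  50.1] [(np.float64(16.5), np.float64(-104.4)), (np.float64(16.5), np.float64(-104.0)), (np.float64(31.8), np.float64(164.1)), (np.float64(31.9), np.float64(164.2))]
sock [511.9  50.4] [(np.float64(42.5), np.float64(-105.1)), (np.float64(42.7), np.float64(-103.6)), (np.float64(45.7), np.float64(164.4)), (np.float64(46.8), np.float64(164.2))]
shift [  1.2 -18.   93.3] rot [ 0.002  0.003 -0.001] tgt [ 470.  -174.3   81.3]
J [ 0.72  0.1  -0.44  1.85  0.05  1.2  -1.4 ] clk 17.4
shift [  1.3 -18.  120.3] rot [ 0.002  0.003 -0.001] tgt [ 470.  -174.3   54.3]
J [ 0.72  0.1  -0.44  1.85  0.05  1.2  -1.4 ] clk 17.4
```

step_arm:
  targets:
    - [[1.2,-18,5],[0,0,0],0]
    - [[0,0,40],[0,0,0],0]
    - [[0,0,40],[0,0,0],0]
    - [[0,0,28],[0,0,0],0]
    - [[0,0,0],[0,0,0],60]

```text
clock: 17.9
tcp_pos: [468.5, -171.3, 57.9]
tcp_rot: [-0.001, 0.999, -0.042, -0.005]
wrist_force: [-0.1, -0.6, 0.1]
width: 84.0
```

Run:
```python
from plan import *
G=down(np.radians(-95)); go([470,-174.3,73],G)
```

```text
shift [1.8 2.8 3.5] rot [-0.002  0.009  0.003] tgt [ 470.  -174.3   54.3]
J [ 0.67  0.23 -0.45  1.98  0.12  0.97 -1.49] clk 17.9
```

step_arm:
  targets:
    - [[0,0,0],[0,0,0],120]
    - [[0,0,0],[0,0,0],120]
    - [[0,0,0],[0,0,0],120]

```text
clock: 18.2
tcp_pos: [472.0, -174.1, 63.3]
tcp_rot: [0.0, 0.999, -0.044, 0.0]
wrist_force: [0.4, -0.9, 0.1]
width: 62.9
```

Run:
```python
from plan import *
G=down(np.radians(-95)); go([470,-174.3,73],G)
```

```text
shift [-2.   0.4  9. ] rot [ 0.001 -0.001 -0.002] tgt [ 470.  -174.3   54.3]
J [ 0.68  0.22 -0.45  1.98  0.12  0.97 -1.49] clk 18.2
```

step_arm:
  targets:
    - [[-2,0.4,9],[0,0,0],180]
    - [[0,0,0],[0,0,0],180]
    - [[0,0,0],[0,0,0],180]
    - [[0,0,0],[0,0,0],180]

```text
clock: 18.6
tcp_pos: [468.7, -174.2, 52.8]
tcp_rot: [-0.0, 0.999, -0.045, -0.001]
wrist_force: [-0.3, 0.4, 0.1]
width: 31.3
```

Run:
```python
from plan import *
G=down(np.radians(-95)); go([470,-174.3,73],G)
f=bot.grab_frame("wrist");cv2.imwrite("pics/w11.png",cv2.resize(f[100:320,140:500],None,fx=2.2,fy=2.2))
```

```text
shift [ 1.3  0.  -1.5] rot [-0.     0.001 -0.003] tgt [ 470.  -174.3   54.3]
J [ 0.68  0.23 -0.45  1.99  0.12  0.95 -1.5 ] clk 18.6
```

View pics/w11.png

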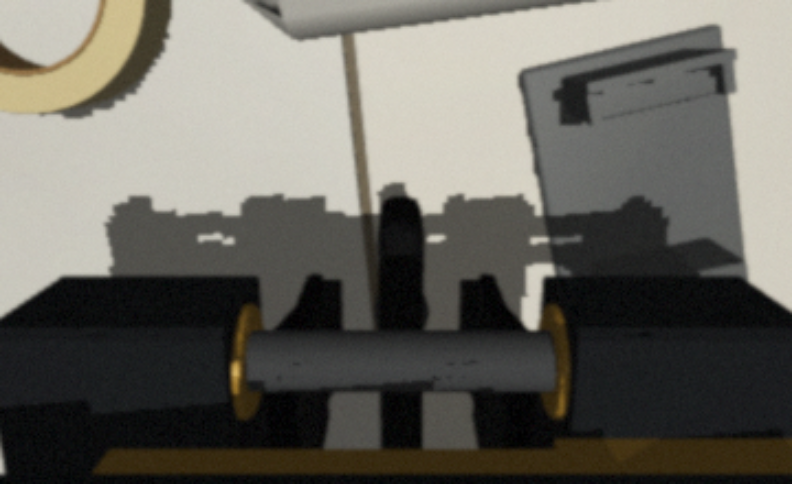

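step_arm:
  targets:
    - [[1,0,-2.5],[0,0,0],255]
    - [[0,0,0],[0,0,0],255]
    - [[0,0,0],[0,0,0],255]
    - [[0,0,0],[0,0,0],255]
    - [[0,0,0],[0,0,0],255]

```text
clock: 19.15
tcp_pos: [469.9, -174.3, 55.4]
tcp_rot: [-0.0, 0.999, -0.045, -0.0]
wrist_force: [-0.6, 0.0, 2.9]
width: 9.4
```

step_arm:
  targets:
    - [[0,0,0],[0,0,0],255]
    - [[0,0,0],[0,0,0],255]

```text
clock: 19.35
tcp_pos: [469.9, -174.3, 55.4]
tcp_rot: [-0.0, 0.999, -0.045, -0.0]
wrist_force: [0.2, -0.3, 3.7]
width: 10.0
```

Run:
```python
from plan import *
p,R=tool();print(p.round(1),R.as_matrix().round(3).tolist(),bot.get_obs()["width"])
G=down(np.radians(-105.5)); go([512.3,50.4,73+80],G)
```

```text
[ 469.9 -174.3   55.4] [[0.996, -0.09, -0.001], [-0.09, -0.996, 0.0], [-0.001, -0.0, -1.0]] 9.965290483647205
shift [  22.  -227.6  -78.9] rot [0.    0.001 0.181] tgt [512.3  50.4 134.3]
J [ 0.68  0.23 -0.45  1.99  0.12  0.95 -1.5 ] clk 19.35
```

step_arm:
  targets:
    - [[0,0,-30],[0,0,0],255]
    - [[0,0,-45],[0,0,0],255]
    - [[4.4,-45,-4],[0,0,0.06],255]
    - [[7.2,-45,0],[0,0,0.06],255]
    - [[10,-44.5,0],[0,0,0.061],255]

```text
clock: 19.85
tcp_pos: [510.8, -43.6, 134.4]
tcp_rot: [0.0, 0.991, -0.137, -0.001]
wrist_force: [0.2, -0.3, -1.4]
width: 9.7
```

Run:
```python
from plan import *
G=down(np.radians(-105.5)); go([512.4,50.5,74.1+80],G)
```

```text
shift [-24. -91.  -1.] rot [ 0.001  0.001 -0.004] tgt [512.4  50.5 135.4]
J [ 0.51  0.17 -0.56  1.88  0.1   1.12 -1.93] clk 19.85
```

step_arm:
  targets:
    - [[-12,-20,0],[0,0,-0.004],255]
    - [[-12,-20,0],[0,0,0],255]
    - [[0,0,0],[0,0,0],255]
    - [[0,0,0],[0,0,0],255]

```text
clock: 20.25
tcp_pos: [498.2, 0.1, 133.9]
tcp_rot: [0.0, 0.991, -0.132, -0.001]
wrist_force: [-0.1, -0.3, -1.7]
width: 10.1
```

Run:
```python
from plan import *
G=down(np.radians(-105.5)); go([512.4,50.5,74.1+80],G)
C=cal("wrist");np.savez("w12.npz",K=C[0],R=C[1],t=C[2])
f=bot.grab_frame("wrist");cv2.imwrite("pics/w12f.png",f);cv2.imwrite("pics/w12.png",f)
u=proj(C,np.array([512.4,50.5,34]))[0];print(u)
x,y=int(u[0])-60,int(u[1])-50;print(x,y)
cv2.imwrite("pics/w12z.png",cv2.resize(f[y:y+100,x:x+120],None,fx=6,fy=6,interpolation=cv2.INTER_CUBIC))
```

```text
shift [  0.4 -52.3  -1.5] rot [0.    0.002 0.005] tgt [512.4  50.5 135.4]
J [ 0.46  0.14 -0.59  1.91  0.09  1.12 -2.  ] clk 20.25
[266.0514809  197.41109485]
206 147
```

View pics/w12f.png

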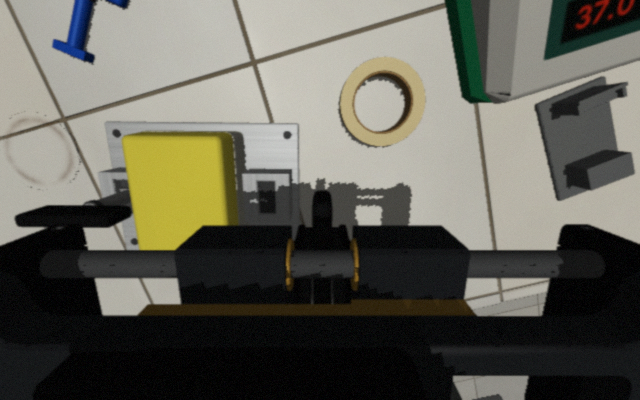

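View pics/w12z.png

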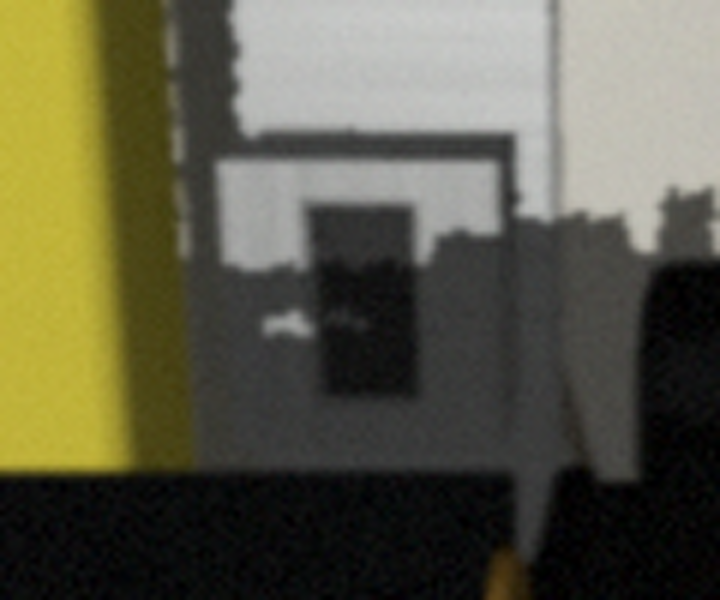

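Run:
```python
from plan import *
d=np.load("w12.npz");C=(d["K"],d["R"],d["t"])
Q=np.array([ray(C,206+x/6-.4,147+y/6-.4,34)[:2] for x,y in [(310,205),(410,205),(416,398),(320,396)]]);e=[Q[1]-Q[0],Q[2]-Q[3],Q[2]-Q[1],Q[3]-Q[0]]
print(Q.mean(0).round(1),[(round(np.linalg.norm(v),1),round(np.degrees(np.arctan2(v[1],v[0])),1)) for v in e])
Q=np.array([ray(C,206+x/6-.4,147+y/6-.4,34)[:2] for x,y in [(215,157),(500,157)]]);v=Q[1]-Q[0];print(Q,np.linalg.norm(v),np.degrees(np.arctan2(v[1],v[0])))
# far edge mid -> centre: 23 mm along -x axis
u=np.array([np.cos(np.radians(-15.5)),np.sin(np.radians(-15.5))]);print(Q.mean(0)-23*u)
G=down(np.radians(-105.5)); go([512.3,50.6,74.1+60],G)
```

```text
[512.7  50.2] [(np.float64(15.1), np.float64(-105.2)), (np.float64(14.9), np.float64(-106.5)), (np.float64(30.5), np.float64(164.1)), (np.float64(30.2), np.float64(164.5))]
[[540.01119892  64.75685006]
 [528.79231885  23.57134829]] 42.686166682465206 -105.23759853872382
[512.23825846  50.31058182]
shift [ -0.1 -53.1  18.5] rot [0.001 0.002 0.003] tgt [512.3  50.6 115.4]
J [ 0.47  0.14 -0.59  1.91  0.09  1.12 -2.  ] clk 20.3
```

step_arm:
  targets:
    - [[0,-26,0],[0,0,0.003],255]
    - [[0,-27,8],[0,0,0],255]
    - [[0,0,10],[0,0,0],255]
    - [[0,0,0],[0,0,0],255]
    - [[0,0,0],[0,0,0],255]

```text
clock: 20.8
tcp_pos: [512.4, 49.5, 115.8]
tcp_rot: [0.0, 0.991, -0.135, -0.001]
wrist_force: [-0.3, -0.7, -0.1]
width: 9.7
```

Run:
```python
from plan import *
G=down(np.radians(-105.4)); go([512.1,50.5,74.1+36],G)
f=bot.grab_frame("scene");cv2.imwrite("pics/s13.png",cv2.resize(f[150:270,220:380],None,fx=5,fy=5,interpolation=cv2.INTER_CUBIC))
f=bot.grab_frame("wrist");cv2.imwrite("pics/w13.png",cv2.resize(f[100:300,180:460],None,fx=2.8,fy=2.8,interpolation=cv2.INTER_CUBIC))
```

```text
shift [-0.5 -0.9 24.4] rot [ 0.001  0.002 -0.003] tgt [512.1  50.5  91.4]
J [ 0.38  0.2  -0.62  1.89  0.13  1.09 -2.13] clk 20.8
```

View pics/s13.png

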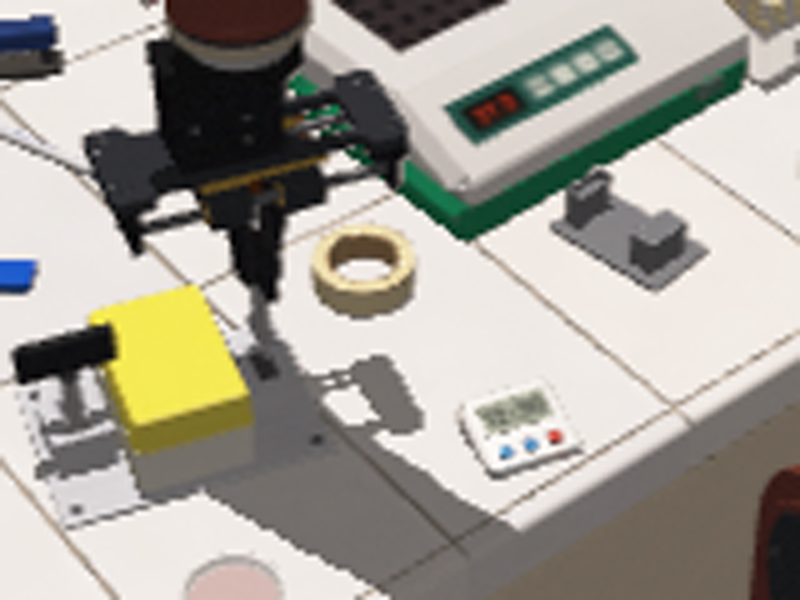

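View pics/w13.png

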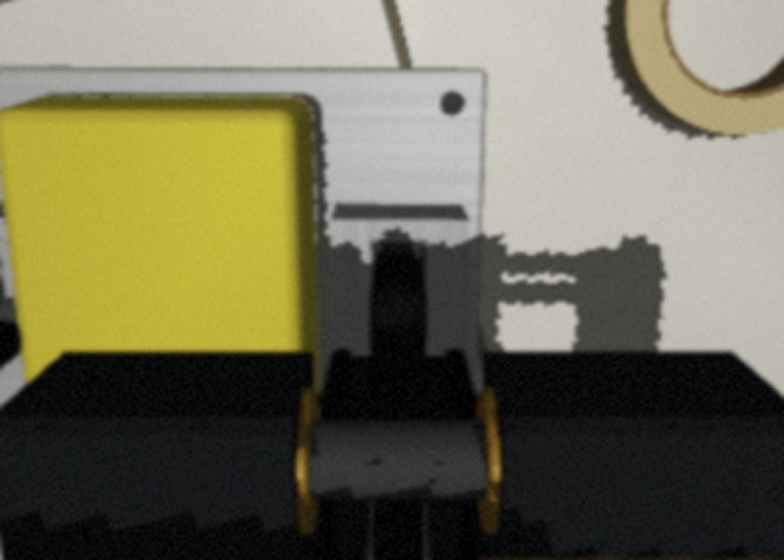

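step_arm:
  targets:
    - [[-0.5,-0.9,0],[0,0.001,-0.003],255]
    - [[0,0,10],[0,0,0],255]
    - [[0,0,10],[0,0,0],255]
    - [[0,0,0],[0,0,0],255]
    - [[0,0,0],[0,0,0],255]

```text
clock: 21.4
tcp_pos: [511.9, 52.1, 95.6]
tcp_rot: [0.0, 0.991, -0.133, -0.001]
wrist_force: [0.2, -0.4, -1.3]
width: 9.9
```

Run:
```python
from plan import *
G=down(np.radians(-105.4)); go([512.1,50.5,74.1+34],G);print(bot.get_obs()["wrist_force"].round(1))
```

```text
shift [0.6 1.5 6.2] rot [0.    0.002 0.002] tgt [512.1  50.5  89.4]
J [ 0.37  0.23 -0.62  1.91  0.15  1.05 -2.15] clk 21.4
[ 0.2 -0.4 -1.3]
```

step_arm:
  targets:
    - [[0.5,1.4,2],[0,0.002,0.002],255]
    - [[0,0,0],[0,0,0],255]
    - [[0,0,0],[0,0,0],255]
    - [[0,0,0],[0,0,0],255]
    - [[0,0,0],[0,0,0],255]

```text
clock: 21.9
tcp_pos: [512.6, 50.7, 94.3]
tcp_rot: [0.0, 0.991, -0.134, 0.001]
wrist_force: [0.1, -0.1, -0.8]
width: 9.5
```

Run:
```python
from plan import *
G=down(np.radians(-105.4)); go([512.1,50.5,74.1+34],G);print(bot.get_obs()["wrist_force"].round(1))
```

```text
shift [-0.4  0.3  4.9] rot [-0.    -0.002  0.   ] tgt [512.1  50.5  89.4]
J [ 0.38  0.23 -0.62  1.92  0.15  1.04 -2.15] clk 21.9
[ 0.1 -0.1 -0.8]
```

Within half a millimetre. Lower stepwise into the slot.

step_arm:
  targets:
    - [[-0.3,0,3],[0,0,0],255]
    - [[0,0,2],[0,0,0],255]
    - [[0,0,2],[0,0,0],255]
    - [[0,0,2],[0,0,0],255]
    - [[0,0,0],[0,0,0],255]

```text
clock: 22.4
tcp_pos: [512.0, 50.7, 84.8]
tcp_rot: [0.0, 0.991, -0.134, 0.001]
wrist_force: [0.1, 0.0, -0.3]
width: 9.8
```

Run:
```python
from plan import *
G=down(np.radians(-105.4)); go([512.1,50.5,74.1+27],G);print(bot.get_obs()["wrist_force"].round(1),bot.get_obs()["torque"].round(2))
```

```text
shift [0.1 0.1 2.4] rot [ 0.    -0.001  0.   ] tgt [512.1  50.5  82.4]
J [ 0.37  0.24 -0.62  1.93  0.16  1.02 -2.16] clk 22.4
[ 0.1  0.  -0.3] [ 0.02  0.02 -0.02]
```

step_arm:
  targets:
    - [[0,0,2.5],[0,0,0],255]
    - [[0,0,2.5],[0,0,0],255]
    - [[0,0,2],[0,0,0],255]
    - [[0,0,0],[0,0,0],255]
    - [[0,0,0],[0,0,0],255]

```text
clock: 22.9
tcp_pos: [512.4, 50.8, 78.4]
tcp_rot: [0.0, 0.991, -0.134, 0.001]
wrist_force: [-0.8, 0.4, 2.6]
width: 10.2
```

step_arm:
  targets:
    - [[0,0,2.5],[0,0,0],255]
    - [[0,0,2.5],[0,0,0],255]
    - [[0,0,0],[0,0,0],255]
    - [[0,0,0],[0,0,0],255]

```text
clock: 23.3
tcp_pos: [512.4, 50.7, 73.3]
tcp_rot: [0.0, 0.991, -0.134, 0.001]
wrist_force: [-0.1, 0.0, 4.8]
width: 9.6
```

step_arm:
  targets:
    - [[0,0,1],[0,0,0],255]
    - [[0,0,0],[0,0,0],255]
    - [[0,0,0],[0,0,0],255]

```text
clock: 23.6
tcp_pos: [512.4, 50.7, 72.3]
tcp_rot: [0.0, 0.991, -0.134, 0.001]
wrist_force: [0.6, 0.8, 5.6]
width: 9.9
```

step_arm:
  targets:
    - [[0,0,0],[0,0,-0.06],255]
    - [[0,0,0],[0,0,-0.1],255]
    - [[0,0,0],[0,0,-0.1],255]
    - [[0,0,0],[0,0,-0.1],255]
    - [[0,0,0],[0,0,-0.1],255]

```text
clock: 24.1
tcp_pos: [512.2, 50.9, 72.2]
tcp_rot: [0.0, 0.995, 0.098, 0.001]
wrist_force: [0.1, 0.1, 5.3]
width: 9.5
```

Run:
```python
from plan import *
p,R=tool();print(p.round(1),np.degrees(np.arctan2(*R.as_matrix()[1::-1,0])).round(1));o=bot.get_obs();print(o["wrist_force"].round(1),o["torque"].round(2),o["joint_pos"].round(2))
```

```text
[512.2  50.9  72.2] 11.2
[0.1 0.1 5.3] [ 0.12  0.05 -0.02] [ 0.42  0.27 -0.68  1.94  0.2   1.   -1.72]
```

step_arm:
  targets:
    - [[0,0,0],[0,0,-0.11],255]
    - [[0,0,0],[0,0,-0.11],255]
    - [[0,0,0],[0,0,-0.11],255]
    - [[0,0,0],[0,0,-0.11],255]
    - [[0,0,0],[0,0,-0.11],255]

```text
clock: 24.6
tcp_pos: [512.1, 50.8, 72.2]
tcp_rot: [0.0, 0.931, 0.364, 0.001]
wrist_force: [-0.9, -0.5, 5.1]
width: 9.7
```

step_arm:
  targets:
    - [[0,0,0],[0,0,-0.11],255]
    - [[0,0,0],[0,0,-0.11],255]
    - [[0,0,0],[0,0,-0.11],255]
    - [[0,0,0],[0,0,-0.11],255]
    - [[0,0,0],[0,0,-0.11],255]

```text
clock: 25.1
tcp_pos: [512.1, 50.7, 72.2]
tcp_rot: [0.001, 0.797, 0.604, 0.0]
wrist_force: [-0.2, -0.2, 4.6]
width: 9.8
```

step_arm:
  targets:
    - [[0,0,0],[0,0,0],255]
    - [[0,0,0],[0,0,0],255]
    - [[0,0,0],[0,0,0],255]

```text
clock: 25.4
tcp_pos: [512.1, 50.7, 72.1]
tcp_rot: [0.001, 0.799, 0.602, 0.0]
wrist_force: [-0.4, 0.8, 5.4]
width: 9.8
```

Run:
```python
from plan import *
p,R=tool();print(p.round(1),np.degrees(np.arctan2(*R.as_matrix()[1::-1,0])).round(1));o=bot.get_obs();print(o["wrist_force"].round(1),o["torque"].round(2),o["joint_pos"].round(2))
for n in ["wrist","scene"]:
    f=bot.grab_frame(n);cv2.imwrite(f"pics/{n}14.png",f)
s=cv2.imread("pics/scene14.png");cv2.imwrite("pics/scene14z.png",cv2.resize(s[150:270,220:380],None,fx=5,fy=5,interpolation=cv2.INTER_CUBIC))
```

```text
[512.1  50.7  72.1] 74.0
[-0.4  0.8  5.4] [-0.03 -0.02 -0.  ] [ 0.57  0.31 -0.86  1.93  0.28  1.02 -0.69]
```

View pics/scene14z.png

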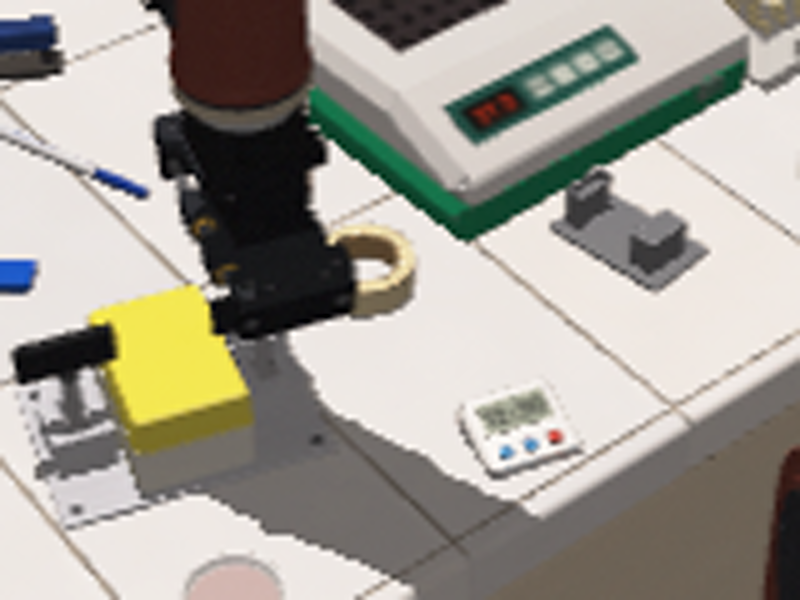

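View pics/wrist14.png

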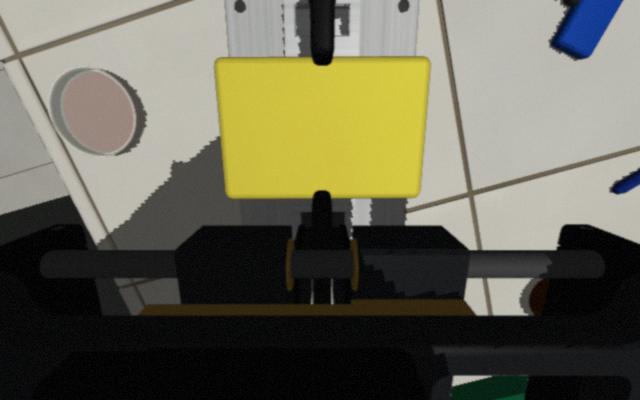

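step_arm:
  targets:
    - [[0,0,-1.5],[0,0,0],255]
    - [[0,0,-1.3],[0,0,0],255]
    - [[0,0,0],[0,0,0],255]
    - [[0,0,0],[0,0,0],255]

```text
clock: 25.9
tcp_pos: [512.1, 50.7, 74.9]
tcp_rot: [0.001, 0.799, 0.602, 0.0]
wrist_force: [0.3, 0.2, 3.5]
width: 10.0
```

step_arm:
  targets:
    - [[0,0,0],[0,0,0],220]
    - [[0,0,0],[0,0,0],200]
    - [[0,0,0],[0,0,0],180]
    - [[0,0,0],[0,0,0],160]
    - [[0,0,0],[0,0,0],160]

```text
clock: 26.4
tcp_pos: [512.0, 50.6, 74.7]
tcp_rot: [0.001, 0.799, 0.602, 0.0]
wrist_force: [0.2, 0.5, -0.4]
width: 29.8
```

Run:
```python
from plan import *
o=bot.get_obs();print(o["wrist_force"].round(1),o["width"],o["tcp_pos"].round(1))
f=bot.grab_frame("wrist");cv2.imwrite("pics/w15.png",f)
```

```text
[ 0.2  0.5 -0.4] 29.76739326967185 [512.   50.6  74.7]
```

View pics/w15.png

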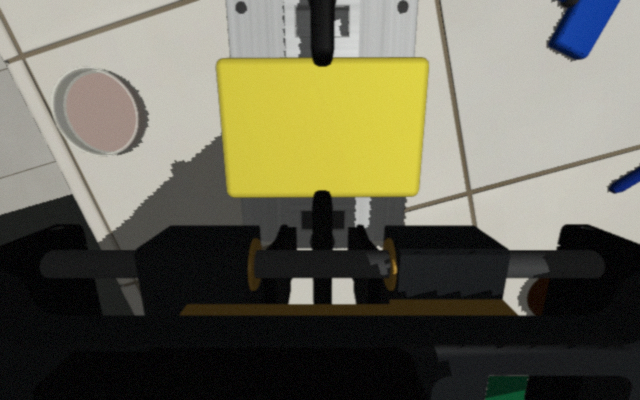

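Released; the wing stays aligned. Rise straight up and check.

step_arm:
  targets:
    - [[0,0,-10],[0,0,0],160]
    - [[0,0,-25],[0,0,0],160]
    - [[0,0,-40],[0,0,0],160]
    - [[0,0,-40],[0,0,0],160]
    - [[0,0,-40],[0,0,0],160]

```text
clock: 26.95
tcp_pos: [511.7, 51.1, 232.3]
tcp_rot: [0.001, 0.799, 0.602, 0.001]
wrist_force: [1.0, -0.8, -0.7]
width: 32.5
```

step_arm:
  targets:
    - [[-40,0,0],[0,0,0],160]
    - [[-40,0,0],[0,0,0],160]
    - [[0,0,0],[0,0,0],160]
    - [[0,0,0],[0,0,0],160]

```text
clock: 27.35
tcp_pos: [489.8, -26.9, 230.7]
tcp_rot: [0.001, 0.799, 0.601, 0.001]
wrist_force: [0.3, 1.0, 0.7]
width: 32.7
```

Run:
```python
from plan import *
C=cal("wrist");np.savez("w16.npz",K=C[0],R=C[1],t=C[2])
f=bot.grab_frame("wrist");cv2.imwrite("pics/w16.png",f)
a=np.radians(74.6);o=np.array([512.5,50.4,6+14+83]);u=np.array([np.cos(a),np.sin(a),0]);v=np.array([-u[1],u[0],0])
pp=proj(C,np.array([o+s*33*u+t*5*v for s,t in [(1,1),(1,-1),(-1,-1),(-1,1)]]));print(pp.round(1).tolist())
cv2.polylines(f,[pp.round().astype(np.int32)],True,(0,0,255),1)
c=pp.mean(0).astype(int);x,y=max(c[0]-80,0),max(c[1]-60,0)
cv2.imwrite("pics/w16z.png",cv2.resize(f[y:y+120,x:x+160],None,fx=5,fy=5,interpolation=cv2.INTER_CUBIC))
s=bot.grab_frame("scene");cv2.imwrite("pics/s16z.png",cv2.resize(s[150:270,220:380],None,fx=5,fy=5,interpolation=cv2.INTER_CUBIC))
```

```text
[[316.7, 72.3], [327.7, 72.1], [328.2, 145.3], [317.9, 145.4]]
```

View pics/w16z.png

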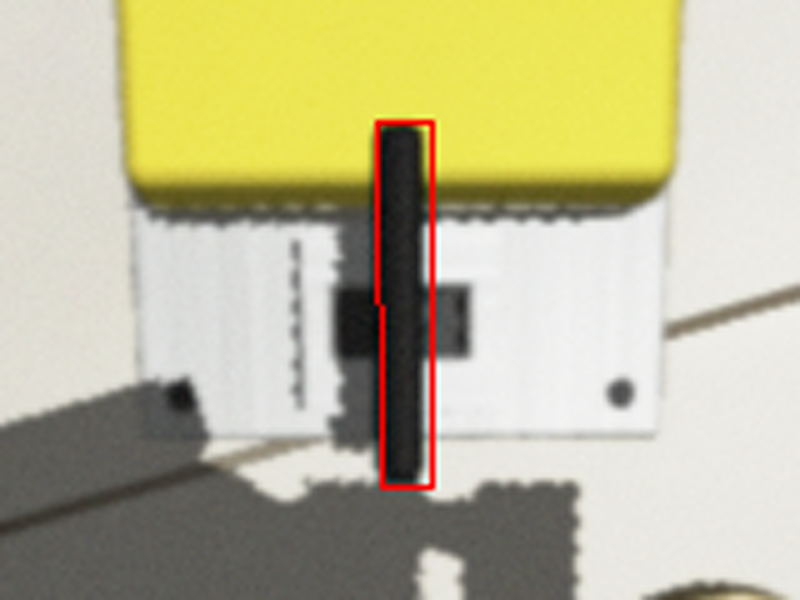

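View pics/s16z.png

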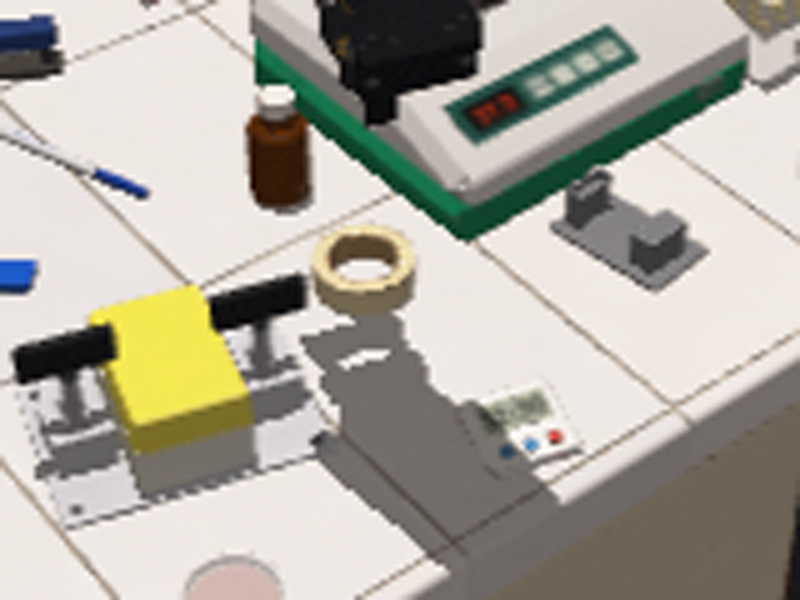

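Button sits aligned with its twin, at locked height, wing over the lid; all bystanders are in place. Handing in.

Run:
```python
from rig import bot
print(bot.sign_off(), bot.get_obs()["clock"])
```

```text
the job is handed in; nothing more can be done
the job is handed in; nothing more can be done
```

The turn-button is locked in the empty socket with its wing over the box lid, and I handed the job in at about 27.5 s of the 61 s allowed. No verdict was reported.

- **Standing it up:** I gripped the shank in the cradle and turned the button upright. I set it on its foot on the free bench at about (469, -175) mm and let go; the pictures showed it standing.
- **Fitting it:** I took it by the wing from above and lowered the foot through the slot without touching the sides. I pressed about 10 mm against the spring, where the force read 5.6 N. I then turned it a quarter turn, eased up and released.
- **Last checks:** The wing's outline was within 1–2 mm of the predicted locked position and parallel to the button on the other side. The tool height at release matches the foot about 13.5 mm above the socket's underside, inside the 11–16.5 mm window. The gripper was well clear of everything.
- **Bystanders:** The timer, tape roll, bottle and petri dish looked undisturbed in the last picture. The beaker and wooden block were outside that view, but the arm did not work near them.

Two things did not go smoothly. The first grasp direction ran into the last joint's limit, so I flipped the gripper half a turn before gripping. The measured pose also lagged the commands by a few millimetres, so I re-corrected the position before the grasps and the insertion. No check failed or disagreed at the end.

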